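# Close up the mask-maker's glaze bench

### The arm

A 7-joint arm with a two-finger parallel gripper is mounted at the origin on the work surface. World frame = base frame: x ahead of the robot, y to its left, z up, the work surface at z = 0. Lengths are in m, angles in rad, forces in N, time in s.
With the tool pointing down it reaches from about 0.425 to 0.875 m from the base axis. Payload 4.7 kg.
Tool frame: the origin (TCP) lies midway between the tips of the shut fingers; the grasp point (between the pads) lies 19 mm behind it; z points along the fingers, y is the line along which they close (so a half turn about z gives the same grasp; the last joint's range is limited). The gripper opens to 87 mm and grips with 3 to 60 N. Pads are 19 mm wide; open, the fingers measure 117 mm over their backs; the gripper's body (75 mm by 190 mm) begins 51 mm behind the grasp point.
Start: joints at [-1.114, 0.321, -0.07, 1.45, 0.023, 1.371, -0.057], TCP at [0.279, 0.587, 0.186] pointing down, gripper open.
Joint ranges: [-2.86, 2.86], [-0.3, 2.09], [-1.38, 1.24], [0.06, 2.45], [-1.56, 4.7], [0.09, 2.05], [-2.69, 2.69]. Speed limits (rad/s): [2.57, 2.57, 3.14, 3.14, 3.14, 3.14, 3.14].

### API

Orientations are given as a rotation vector (axis times angle).
In Python, from bench import ctrl, get_image, calibration gives the robot as it stands.
- The arm moves only by the tool apply_moves, never from a script. Its arguments are lists of equal length, an entry for each row: "dp": the shift along the tool's x, y, z in m, a list of three; "twist": the turn, a rotation vector about the tool's x, y, z in rad, a list of three; "fingers": the closure, from 0 (fully open) to 1 (shut). In form: {"dp": [[dx, dy, dz], ...], "twist": [[ax, ay, az], ...], "fingers": [fingers, ...]}. A call has 1 to 10 rows; each row shifts and turns the commanded pose from where the row before left it, along the tool's axes as they then stand; what a row does not reach is not made up. A row lasts 1/10 s, in which the tool goes at most 50 mm and 8.59 degrees, less where a joint would pass 70% of its speed; a pose out of reach is approached as far as the arm can. A call is refused whole if a number of a shift passes 0.05 or a number of a turn 0.15, either way. A call with a gripper value outside its range is refused whole. The fingers move at their own pace and stop on an object; "newtons" is the grip in N (left out, the last holds). Time passes only in rows, so rows that do not move let the fingers close. It gives the time, the measured TCP pose, the force, the opening and the grip force at its end, in the units of the state.
- ctrl.get_state(): the state, without advancing time (a new reading comes with each control period).
- get_image(name): name is "scene" or "side" or "wrist"; returns the picture (400x640x3 uint8, red, green, blue); there is no depth.
- calibration(name): a dict with "fx", "fy", "cx", "cy" (pixels), "eye" and "attitude" of the camera in the world; the wrist camera has in their place "hand_eye" (4x4, takes a point from camera to tool coordinates, whose origin is the TCP and whose axes are the flange's). Camera axes: x right, y up, looking along -z (the intrinsics and any distortion apply to the point x, -y, -z); pixel columns grow to the right and rows downward; lengths in m; the calibration is good to about 2 mm. A picture is of the moment at which its call begins: read the wrist's pose just before it. calibration takes no time and is no camera call.
- ctrl.close_job(): hands the job in; it is judged then, once.
The state is a dict: "time": time; "joint_positions": joint angles; "qd": joint speeds; "joint_torque": joint torques, N m; "position": TCP position; "tool_rot": TCP orientation; "ft_force": force on the tool from outside, world axes, zero at the start; "torque": the same for the moment, N m; "grip_width": opening from 0.0 (shut) to 1.0 (fully open); "grip_force": force on a finger pad.
Only numpy, scipy, OpenCV 4.12 (cv2) and the standard library are available. Lean on these libraries where they do the work, as an engineer would, in place of code of your own. Each camera call takes 0.05 s, during which the arm holds its last target. There are 200 camera calls.

### The job

Close up the glaze bench: first twist the slip tub's cap fully shut, then put every glaze jar upright on the shelf, in a neat row with each centred on the disc of its own colour. Only when the jars are in their row, take the top-heavy head forms out of the leaning rack and stand each upright on a black disc of the drying board (either one, foot wholly on the disc), setting it down and letting go gently so that it stays standing still. Never let a form fall, and leave the can, bowl and spatula alone.

Things in the scene. Friction and masses are not known exactly. Their poses are not given: they have to be found in the camera images.
- cap (a joint): captive quarter-turn cap of the grey slip tub, turning about the tub's vertical axis without rising: 0 = fully shut (against a hard stop), grows anticlockwise seen from above to 1.5 rad fully loose. Shut it by turning clockwise seen from above; it starts 0.8 to 1.4 rad loose, resists with about 0.12 N m and stays where it is left
- cap_grip (a point): middle of the orange wing bar on the cap, 116 mm above the bench: the bar is 66 mm long (this frame's x), 14 mm thick (y), and stands 30 mm tall on a black disc of 41 mm radius, its top 14 mm above this point. When shut the bar lines up with the tub's two red lugs
- tub: grey plastic slip tub fixed to the bench, 42 mm radius, 85 mm tall without its cap; origin under its centre; two small red lugs on its rim at its +x and -x sides; stands at the far right or far left
- shelf: low wooden jar shelf, fixed: 150 mm deep (x) by 370 mm long (y), its top 16 mm above the bench; origin under its centre. It carries the four coloured discs in a row along its y, 78 mm apart
- board: light plank drying board, fixed: 200 (x) by 120 (y) by 18 mm; origin under its centre; two black discs of 30 mm radius on top; on the left or the right of the bench
- rack: dark wooden storage rack, fixed: 200 (x) by 110 (y) by 20 mm base, with two steel cups (inner radius 16 mm, 26 mm deep, about 50 mm above the bench at the rim) 100 mm apart along its x that lean 16 degrees (the forms in them about 20) towards the robot; across the bench from the board
- stand_1 (a point): centre of a black disc (radius 30 mm) on the drying board, at the board's top surface; either form may stand on either disc
- stand_2 (a point): centre of a black disc (radius 30 mm) on the drying board, at the board's top surface; either form may stand on either disc
- jar_red: closed squat red glaze jar with a white paper band and a red lid: 32 mm radius, 48 mm tall, about 0.22 kg, origin under its centre, stands upright, z up; loose; may be absent
- spot_red: flat red disc painted on the shelf, 38 mm radius, where the red jar belongs; origin at the shelf's top surface
- jar_blue: closed squat blue glaze jar with a white paper band and a blue lid: 32 mm radius, 48 mm tall, about 0.22 kg, origin under its centre, stands upright, z up; loose; may be absent
- spot_blue: flat blue disc painted on the shelf, 38 mm radius, where the blue jar belongs; origin at the shelf's top surface
- jar_yellow: closed squat yellow glaze jar with a white paper band and a yellow lid: 32 mm radius, 48 mm tall, about 0.22 kg, origin under its centre, stands upright, z up; loose; may be absent
- spot_yellow: flat yellow disc painted on the shelf, 38 mm radius, where the yellow jar belongs; origin at the shelf's top surface
- jar_green: closed squat green glaze jar with a white paper band and a green lid: 32 mm radius, 48 mm tall, about 0.22 kg, origin under its centre, stands upright, z up; loose; may be absent
- spot_green: flat green disc painted on the shelf, 38 mm radius, where the green jar belongs; origin at the shelf's top surface
- form_a: white plaster egg on a stem with a square wooden block on top, 171 mm tall, 0.35 kg; origin at the centre of its flat foot, z along its axis to the block. Stem and foot 15 mm radius up to 42 mm, egg 32 mm radius at 95 mm, block 24 x 24 mm (sides along x, y) from 128 to 171 mm. Topples beyond 10 degrees. Starts leaning, foot 26 mm deep in a cup, drawn out along its axis; may be absent
- form_b: white plaster egg on a stem with a square wooden block on top, 171 mm tall, 0.35 kg; origin at the centre of its flat foot, z along its axis to the block. Stem and foot 15 mm radius up to 42 mm, egg 32 mm radius at 95 mm, block 24 x 24 mm (sides along x, y) from 128 to 171 mm. Topples beyond 10 degrees. Starts leaning, foot 26 mm deep in a cup, drawn out along its axis; may be absent
- spool_can: black can, 36 mm radius, 112 mm tall, bystander; origin under its centre; at the far left or far right, across the bench from the tub
- clay_bowl: terracotta bowl, 50 mm rim radius, 45 mm tall, bystander beyond the shelf
- spatula: 200 mm spatula lying at the far right of the bench, bystander
Things that resemble listed ones, but are neither listed nor needed, are in the scene too. What is meant by the jar_blue is not purple, and is the larger of those in its own colour.

How it is judged:
By the outcome, as a careful person would: the job done as asked, in the order asked, and still so for the second after the job is handed in, with the robot touching nothing.
Of jar_red, jar_blue, jar_yellow, jar_green only 3 to 4 are there at a start; the rules pass over those that are not, and their reading is None.
Of form_a, form_b only 1 to 2 are there at a start; the rules pass over those that are not, and their reading is None.
At some moment in a run one of jar_red, jar_blue, jar_yellow, jar_green may be knocked a few centimetres aside while the robot is not near it.
It also fails if it takes over 210 s, if anything falls off the work surface, if the arm or the gripper's body presses on something with over 40 N, if the wrist force passes 120 N, or if a joint passes its speed limit or range.

## Working session

There is one attempt and no reset: what is moved stays moved. The work goes in short steps, Python scripts to look and compute and a tool call to move; the robot and the scene stay as the last step left them, time stands still between calls to the robot, and variables do not carry over. Pictures are saved under pics/ and viewed, at most 14 in all, crops included, and the job is handed in when it is done.

Besides the shell and the picture viewer there is one more tool, called after "Request:" as a command line: name --argument value ..., lists and objects as JSON in quotes. apply_moves: Moves the arm, as the interface text tells. Its arguments: {"type":"object","properties":{"dp":{"type":"array"},"twist":{"type":"array"},"fingers":{"type":"array"},"newtons":{"type":"number"}},"required":["dp","twist","fingers"]}

```bash
mkdir -p pics; ls; python3 - <<'E'
from bench import ctrl,get_image,calibration
import cv2
print(ctrl.get_state())
for n in("scene","side","wrist"):
    cv2.imwrite(f"pics/{n}0.png",get_image(n)[:,:,::-1]); print(n,calibration(n))
E
```

```text
pics
{'time': 0.0, 'joint_positions': array([-1.11389863,  0.32183511, -0.07007417,  1.45167521,  0.0226182 ,
        1.37076886, -0.05685805]), 'qd': array([-6.27765935e-04, -1.90194338e-05, -1.08892384e-03, -1.04023413e-03,
        5.44325217e-04,  1.42076032e-03, -1.45681842e-03]), 'joint_torque': array([ 2.09158702e-04, -4.91277015e+01, -4.04099207e-01, -3.12529492e+01,
       -6.40160521e-02,  4.36687970e-02,  1.75175569e-04]), 'position': array([0.27830265, 0.5867289 , 0.18515352]), 'tool_rot': array([-6.89708772e-01, -3.06463767e+00,  2.94600205e-03]), 'ft_force': array([-0.35693866,  0.25715769, -0.0323005 ]), 'torque': array([-0.00845683,  0.02283994,  0.00791403]), 'grip_force': 0.0, 'grip_width': 0.9973005974919437}
scene {'fx': 515.6617451337816, 'fy': 515.6617451337816, 'cx': 320.30947728694963, 'cy': 201.21111082366804, 'eye': array([1.22997759, 0.2332862 , 1.14245639]), 'attitude': array([0.40109289, 0.60044203, 1.90200793])}
side {'fx': 408.364959628696, 'fy': 408.364959628696, 'cx': 321.4674632234151, 'cy': 194.18635130207358, 'eye': array([ 0.30495592, -1.00724319,  0.76664979]), 'attitude': array([ 0.96902619, -0.11684536, -0.23398234])}
wrist {'fx': 331.2398003017465, 'fy': 331.2398003017465, 'cx': 321.41301183500724, 'cy': 195.21447569014595, 'hand_eye': array([[-1.43429841e-04,  9.54585174e-01,  2.97938123e-01,
         8.21210770e-02],
       [ 9.99999915e-01,  2.52022868e-04, -3.26065906e-04,
         7.29160634e-04],
       [-3.86344900e-04,  2.97938051e-01, -9.54585129e-01,
        -1.97747209e-01],
       [ 0.00000000e+00,  0.00000000e+00,  0.00000000e+00,
         1.00000000e+00]])}
```

View pics/scene0.png

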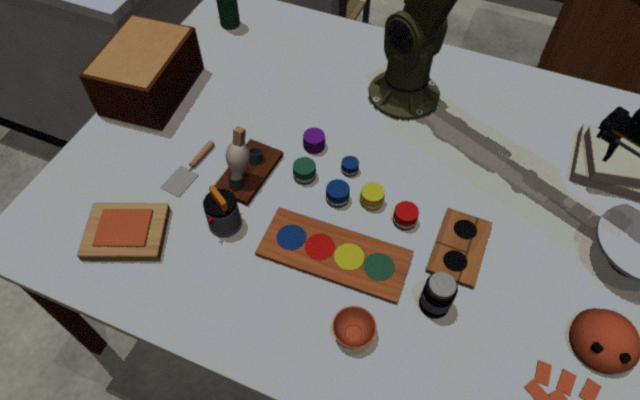

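View pics/side0.png

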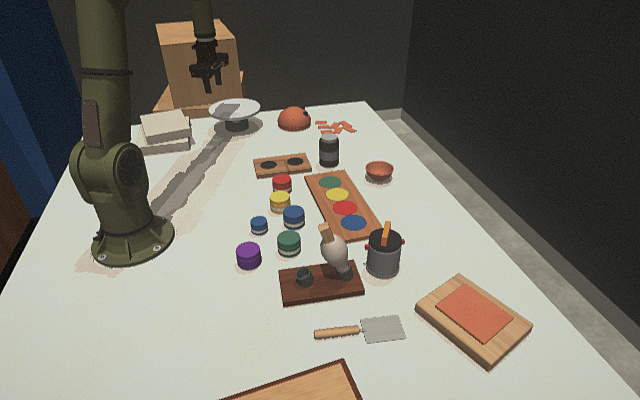

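The pictures show these candidates (scene pixels):
- **Jars:** green (304,170), yellow (372,195), red (406,214). The large blue jar is at (338,193). The decoys are small blue (350,165) and purple (314,140).
- **Form:** one, in the rack at (237,160); the other cup at (256,155) is empty.
- **Tub:** its bar is at (217,197).
- **Board:** discs at (465,229) and (455,261). The plain orange board at (125,230) is a decoy.

For blue I choose the large jar at (338,193).

```bash
cat > h.py <<'E'
import numpy as np, cv2
from scipy.spatial.transform import Rotation as R
from scipy.optimize import least_squares
from bench import ctrl,get_image,calibration
def cam(n,st=None):
    c=calibration(n)
    if n=="wrist":
        st=st or ctrl.get_state(); H=np.array(c["hand_eye"]); Rt=R.from_rotvec(st["tool_rot"]).as_matrix()
        return c,Rt@H[:3,:3],Rt@H[:3,3]+st["position"]
    return c,R.from_rotvec(c["attitude"]).as_matrix(),np.array(c["eye"])
def proj(C,P):
    c,A,e=C; q=(np.atleast_2d(P)-e)@A
    return np.c_[c["cx"]+c["fx"]*q[:,0]/-q[:,2], c["cy"]-c["fy"]*q[:,1]/-q[:,2]]
def ray(C,uv,z):
    c,A,e=C; d=A@np.array([(uv[0]-c["cx"])/c["fx"],-(uv[1]-c["cy"])/c["fy"],-1]); return e+d*(z-e[2])/d[2]
HUE={"red":((0,8),(172,180)),"yellow":((20,34),),"green":((60,92),),"blue":((98,118),),"purple":((125,155),)}
def mask(im,col,s=90,v=40):
    h=cv2.cvtColor(im,cv2.COLOR_RGB2HSV); m=np.zeros(h.shape[:2],np.uint8)
    for a,b in HUE[col]: m|=cv2.inRange(h,(a,s,v),(b,255,255))
    return m
def cyl(x,y,r,z0,z1):
    t=np.linspace(0,2*np.pi,48,endpoint=False); o=np.c_[x+r*np.cos(t),y+r*np.sin(t)]
    return np.r_[np.c_[o,o[:,0]*0+z0],np.c_[o,o[:,0]*0+z1]]
def hullc(p):
    m=cv2.moments(cv2.convexHull(p.astype(np.float32))); return np.array([m["m10"],m["m01"]])/m["m00"]
def blobs(m,close=9,amin=60):
    m=cv2.morphologyEx(cv2.morphologyEx(m,cv2.MORPH_OPEN,np.ones((2,2))),cv2.MORPH_CLOSE,np.ones((close,close)))
    n,l,s,c=cv2.connectedComponentsWithStats(m)
    return [(c[i].round(1),s[i,4],np.argwhere(l==i)[:,::-1]) for i in range(1,n) if s[i,4]>amin]
def fit(C,uv,r,z0,z1):
    x0=ray(C,uv,(z0+z1)/2)[:2]
    return least_squares(lambda p:hullc(proj(C,cyl(*p,r,z0,z1)))-uv,x0).x
E
python3 - <<'E'
from h import *
for n in("scene","side"):
    im=cv2.imread(f"pics/{n}0.png")[:,:,::-1].copy(); C=cam(n)
    for col in HUE:
        for c,a,p in blobs(mask(im,col),9):
            hc=hullc(p)
            print(n,col,c,a,"jar",fit(C,hc,.032,0,.048).round(3),"disc",fit(C,hc,.038,.016,.0161).round(3))
    if n=="scene":
        v=cv2.inRange(im,(0,0,0),(45,45,45))
        for c,a,p in blobs(v,3,100):
            if a<700: print("black",c,a,fit(C,hullc(p),.03,.018,.0181).round(3))
im=cv2.imread("pics/scene0.png"); im=im[100:290,180:330]
cv2.imwrite("pics/c1.png",cv2.resize(im,None,fx=3,fy=3,interpolation=cv2.INTER_CUBIC)[:570])
E
```

```text
scene red [406.6 214.4] 510 jar [0.457 0.152] disc [0.45  0.151]
scene red [136.8 217.2] 78 jar [ 0.735 -0.486] disc [ 0.731 -0.492]
scene red [110.2 222.8] 80 jar [ 0.779 -0.539] disc [ 0.775 -0.545]
scene red [320.4 247.3] 649 jar [ 0.634 -0.016] disc [ 0.628 -0.019]
scene red [355.3 326.3] 1135 jar [0.794 0.137] disc [0.79  0.136]
scene red [606.5 341.4] 3495 jar [0.606 0.663] disc [0.601 0.667]
scene red [547.6 373.1] 108 jar [0.728 0.554] disc [0.723 0.556]
scene red [592.4 392.3] 167 jar [0.731 0.648] disc [0.726 0.651]
scene red [539.1 391.4] 63 jar [0.776 0.543] disc [0.772 0.546]
scene yellow [372.9 193.4] 395 jar [0.426 0.048] disc [0.42  0.046]
scene yellow [156.4 209.9] 61 jar [ 0.701 -0.454] disc [ 0.696 -0.46 ]
scene yellow [349.8 257.2] 667 jar [0.631 0.061] disc [0.626 0.06 ]
scene green [304.8 167.3] 290 jar [ 0.415 -0.156] disc [ 0.408 -0.159]
scene green [379.5 267.3] 570 jar [0.629 0.138] disc [0.624 0.137]
scene blue [350.7 164.9] 219 jar [ 0.357 -0.042] disc [ 0.35  -0.045]
scene blue [338.5 191.7] 426 jar [ 0.457 -0.039] disc [ 0.45  -0.041]
scene blue [291.9 2
[... 746 characters left out ...]
disc [0.818 0.165]
side red [282.7 182.6] 273 jar [0.463 0.151] disc [0.465 0.164]
side red [345.6 208.4] 286 jar [ 0.625 -0.042] disc [ 0.628 -0.031]
side red [475.1 314.2] 2268 jar [ 0.787 -0.502] disc [ 0.793 -0.496]
side yellow [337.7 194.8] 242 jar [0.622 0.035] disc [0.626 0.047]
side yellow [280.3 197. ] 189 jar [0.441 0.07 ] disc [0.442 0.082]
side blue [ 34.8 104.6] 12823 jar [-0.577  1.176] disc [-0.587  1.2  ]
side blue [294.2 212.4] 203 jar [ 0.468 -0.022] disc [ 0.47  -0.011]
side blue [259.3 221.8] 126 jar [ 0.36  -0.041] disc [ 0.36 -0.03]
side blue [354.1 223. ] 298 jar [ 0.627 -0.118] disc [ 0.631 -0.108]
side purple [248.1 255.8] 509 jar [ 0.313 -0.18 ] disc [ 0.313 -0.171]
```

View pics/c1.png

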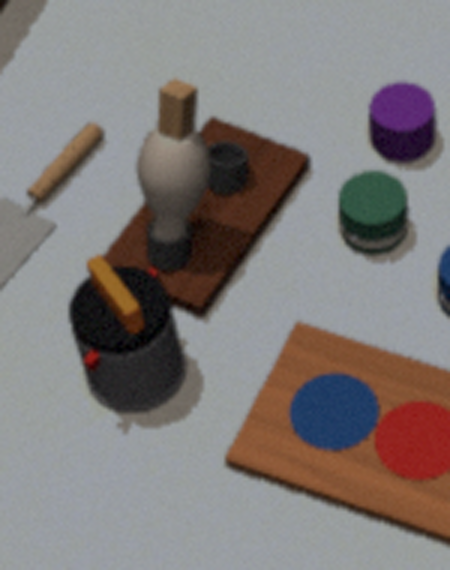

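```bash
python3 - <<'E'
from h import *
C=cam("scene"); f=lambda u,v,z: ray(C,(180+u/3,100+v/3),z)[:2].round(3)
print("tub",f(122,308,.102)); a,b=f(95,262,.130),f(131,321,.130); print("bar",a,b,np.arctan2(*(b-a)[::-1]),np.linalg.norm(b-a),(a+b)/2)
a,b=f(92,358,.088),f(152,272,.088); print("lugs",a,b,np.arctan2(*(b-a)[::-1]),np.linalg.norm(b-a),(a+b)/2)
print("rack corners",f(212,118,.02),f(309,158,.02),f(205,315,.02)); print("formtop",f(178,86,.2),"cupempty",f(228,160,.05),"cup",f(170,240,.05))
st=ctrl.get_state(); print(R.from_rotvec(st["tool_rot"]).as_matrix().round(3))
E
```

```text
tub [ 0.655 -0.274]
bar [ 0.639 -0.303] [ 0.679 -0.248] 0.9420000403794632 0.06800735254367724 [ 0.659  -0.2755]
lugs [ 0.7   -0.279] [ 0.605 -0.276] 3.1100241971020153 0.09504735661763558 [ 0.6525 -0.2775]
rack corners [ 0.379 -0.345] [ 0.387 -0.237] [ 0.588 -0.243]
formtop [ 0.495 -0.294] cupempty [ 0.442 -0.292] cup [ 0.545 -0.297]
[[-0.904  0.429 -0.001]
 [ 0.429  0.904 -0.001]
 [-0.    -0.001 -1.   ]]
```

Request:
apply_moves --dp '[[0, 0, -0.01], [0, 0, -0.01], [0, 0, -0.01], [0, 0, -0.01], [0, 0, -0.01], [0, 0, -0.01], [0, 0, -0.01], [0, 0, -0.01], [0, 0, -0.01], [0, 0, 0]]' --twist '[[0, 0, 0.148], [0, 0, 0.148], [0, 0, 0.148], [0, 0, 0.148], [0, 0, 0.148], [0, 0, 0.148], [0, 0, 0.148], [0, 0, 0.148], [0, 0, 0.148], [0, 0, 0.148]]' --fingers '[0, 0, 0, 0, 0, 0, 0, 0, 0, 0]'

```text
time: 1.15
position: [0.2787, 0.5879, 0.2777]
tool_rot: [-2.58, -1.79, -0.003]
ft_force: [0.9, 0.5, 0.1]
grip_width: 0.997
grip_force: 0.0
```

```bash
cat > go.py <<'E'
# usage: go.py x y z yaw  -> remaining shift in tool axes (after turning to yaw), turn about tool z
import sys
from h import *
x,y,z,yaw=map(float,sys.argv[1:5])
s=ctrl.get_state(); M=R.from_rotvec(s["tool_rot"]).as_matrix()
cur=np.arctan2(M[1,1],M[0,1]); d=np.array([x,y,z])-s["position"]
t=-(yaw-cur); t=(t+np.pi)%(2*np.pi)-np.pi
c,sn=np.cos(yaw),np.sin(yaw)
print("t",round(s["time"],1),"pos",s["position"].round(4),"yaw",cur.round(3),"tilt",M[:2,2].round(3),"j7",s["joint_positions"][6].round(2),"w",round(s["grip_width"],3),"F",s["ft_force"].round(1),"gf",round(s["grip_force"],1))
print("turn z",t.round(4),"dp after turn",np.round([-sn*d[0]+c*d[1],c*d[0]+sn*d[1],-d[2]],4),"dp before turn",(M.T@d).round(4))
E
python3 go.py .55 0 .28 -.629
```

```text
t 1.1 pos [0.2787 0.5879 0.2777] yaw -0.358 tilt [0.001 0.002] j7 -1.5 w 0.997 F [0.9 0.5 0.1] gf 0.0
turn z 0.271 dp after turn [-0.3158  0.5652 -0.0023] dp before turn [-0.4556  0.4601 -0.0033]
```

Request:
apply_moves --dp '[[-0.045, 0.046, 0], [-0.045, 0.046, 0], [-0.045, 0.046, 0], [-0.045, 0.046, 0], [-0.045, 0.046, 0], [-0.045, 0.046, 0], [-0.045, 0.046, 0], [-0.045, 0.046, 0], [-0.045, 0.046, 0], [-0.045, 0.046, 0]]' --twist '[[0, 0, 0], [0, 0, 0], [0, 0, 0], [0, 0, 0], [0, 0, 0], [0, 0, 0], [0, 0, 0], [0, 0, 0], [0, 0, 0], [0, 0, 0]]' --fingers '[0, 0, 0, 0, 0, 0, 0, 0, 0, 0]'

```text
time: 2.15
position: [0.4938, 0.1339, 0.2763]
tool_rot: [-2.576, -1.798, -0.001]
ft_force: [0.8, 0.6, 0.4]
grip_width: 1.002
grip_force: 0.0
```

```bash
python3 go.py .655 -.276 .28 -.629; cat > look.py <<'E'
import sys
from h import *
nm=sys.argv[1]; st=ctrl.get_state(); C=cam("wrist",st); im=get_image("wrist"); cv2.imwrite(f"pics/{nm}.png",im[:,:,::-1])
for col in HUE:
    for c,a,p in blobs(mask(im,col),9,150):
        hc=hullc(p); print(col,c,a,p.min(0),p.max(0),"jar",fit(C,hc,.032,0,.048).round(4),"onshelf",fit(C,hc,.032,.016,.064).round(4),"disc",fit(C,hc,.038,.016,.0161).round(4))
for c,a,p in blobs(cv2.inRange(im,(0,0,0),(45,45,45)),3,300):
    if a<3500: print("black",c,a,p.min(0),p.max(0),ray(C,c,.018)[:2].round(4))
E
python3 look.py w1
```

```text
t 2.1 pos [0.4938 0.1339 0.2763] yaw -0.352 tilt [0.    0.001] j7 -0.67 w 1.002 F [0.8 0.6 0.4] gf 0.0
turn z 0.2772 dp after turn [-0.2366  0.3715 -0.0037] dp before turn [-0.3292  0.2925 -0.004 ]
red [560.   70.9] 4020 [514  31] [596 111] jar [0.8085 0.1323] onshelf [0.7981 0.1351] disc [0.8169 0.1298]
red [293.1 157. ] 1873 [269 133] [316 181] jar [0.4581 0.1462] onshelf [0.4604 0.1486] disc [0.4552 0.1432]
red [442.8 222.2] 1933 [417 199] [468 246] jar [ 0.6249 -0.018 ] onshelf [ 0.6212 -0.0097] disc [ 0.6278 -0.0247]
yellow [427.4 174.9] 2229 [401 149] [454 201] jar [0.6218 0.0585] onshelf [0.6181 0.0641] disc [0.6249 0.0535]
yellow [303.7 228.2] 1656 [282 205] [325 251] jar [0.4333 0.0431] onshelf [0.4365 0.0492] disc [0.4305 0.0377]
green [410.6 122.8] 2400 [383  95] [438 150] jar [0.6184 0.135 ] onshelf [0.6148 0.1378] disc [0.6221 0.1319]
green [344.2 332.6] 771 [326 319] [363 343] jar [ 0.4288 -0.1508] onshelf [ 0.4322 -0.1378] disc [ 0.4265 -0.16  ]
blue [462.1 260.3] 1025 [438 244] [480 281] jar [ 0.6376 -0.0883] onshelf [ 0.6335 -0.0775] disc [ 0.6406 -0.0964]
blue [341.9 266.8] 1161 [322 246] [363 281] jar [ 0.4649 -0.035 ] onshelf [ 0.467  -0.0261] disc [ 0.4633 -0.042 ]
purple [282.3 350.2] 550 [267 339] [296 360] jar [ 0.3211 -0.1493] onshelf [ 0.3284 -0.1363] disc [ 0.3162 -0.1582]
black [305.4  20. ] 1790 [282   0] [329  44] [0.5334 0.2985]
black [414.9   7.1] 619 [389   0] [445  16] [0.6644 0.2655]
black [231.6  47.7] 1826 [209  23] [254  72] [0.4343 0.3013]
```

View pics/w1.png

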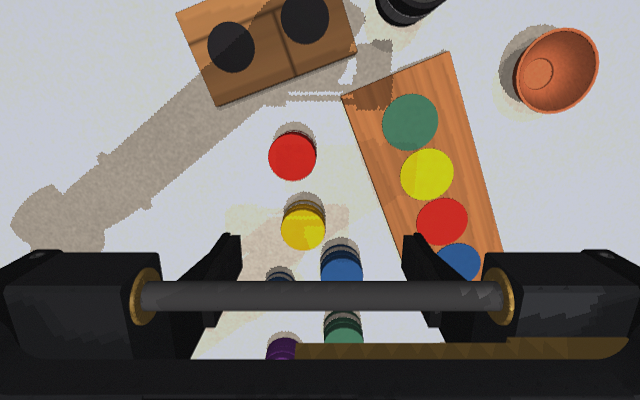

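The view shows four shelf discs and the red jar clearly. The gripper hides the lower half, so targets must sit on the tool's +x side. Next I go to view the tub.

```bash
python3 go.py .596 -.357 .29 -.629
```

```text
t 2.2 pos [0.4976 0.1231 0.2766] yaw -0.365 tilt [ 0.003 -0.005] j7 -0.67 w 0.997 F [ 1.4 -7.6  0.5] gf 0.0
turn z 0.264 dp after turn [-0.3303  0.362  -0.0134] dp before turn [-0.4134  0.2633 -0.0107]
```

Request:
apply_moves --dp '[[-0.04, 0.04, -0.002], [-0.042, 0.046, -0.002], [-0.042, 0.046, -0.002], [-0.042, 0.046, -0.002], [-0.042, 0.046, -0.002], [-0.042, 0.046, -0.002], [-0.042, 0.046, -0.002], [-0.028, 0.04, -0.002], [0, 0, 0], [0, 0, 0]]' --twist '[[0, 0, 0.132], [0, 0, 0.132], [0, 0, 0], [0, 0, 0], [0, 0, 0], [0, 0, 0], [0, 0, 0], [0, 0, 0], [0, 0, 0], [0, 0, 0]]' --fingers '[0, 0, 0, 0, 0, 0, 0, 0.4, 0.4, 0.4]'

```text
time: 3.2
position: [0.6006, -0.2478, 0.2885]
tool_rot: [-2.792, -1.439, 0.003]
ft_force: [0.1, 1.1, 0.4]
grip_width: 0.812
grip_force: 0.0
```

```bash
python3 go.py .655 -.276 .2 -.629; python3 look.py w2|grep -v purple; python3 go.py .655 -.276 .2 -.629
```

```text
t 3.2 pos [ 0.6006 -0.2478  0.2885] yaw -0.619 tilt [-0.002 -0.   ] j7 -0.08 w 0.812 F [0.1 1.1 0.4] gf 0.0
turn z 0.0098 dp after turn [0.0091 0.0606 0.0885] dp before turn [0.0087 0.0608 0.0884]
red [236.2  12.2] 1387 [206   0] [265  29] jar [ 0.6168 -0.0447] onshelf [ 0.618  -0.0496] disc [ 0.6155 -0.0397]
yellow [79.2 41.3] 3134 [44 12] [117  68] jar [0.4343 0.0464] onshelf [0.4419 0.0384] disc [0.4282 0.0527]
yellow [467.6 217.4] 1372 [440 176] [494 252] jar [ 0.7276 -0.4562] onshelf [ 0.7248 -0.4465] disc [ 0.7296 -0.4638]
green [181.4 174. ] 1774 [157 151] [205 197] jar [ 0.4218 -0.156 ] onshelf [ 0.4298 -0.1569] disc [ 0.4151 -0.1554]
blue [275.1  48.8] 2815 [247  18] [303  79] jar [ 0.6305 -0.1055] onshelf [ 0.6312 -0.1083] disc [ 0.6295 -0.102 ]
blue [143.1  88.3] 2431 [114  63] [177 113] jar [ 0.4605 -0.0417] onshelf [ 0.4672 -0.0466] disc [ 0.4548 -0.0376]
blue [ 95.  138.2] 1354 [ 72 121] [121 156] jar [ 0.3595 -0.0497] onshelf [ 0.3697 -0.0544] disc [ 0.3515 -0.0463]
t 3.2 pos [ 0.6012 -0.2457  0.289 ] yaw -0.616 tilt [-0.001  0.001] j7 -0.08 w 0.765 F [-0.  -0.1 -0.7] gf 0.0
turn z 0.013 dp after turn [0.0072 0.0613 0.089 ] dp before turn [0.0064 0.0615 0.0889]
```

View pics/w2.png

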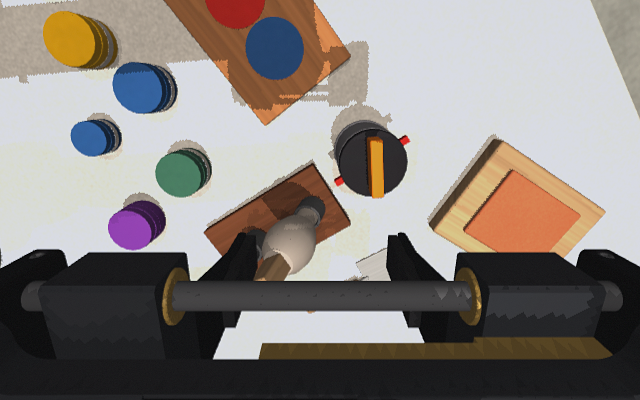

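Wrist view: tub cap is centred near (372,162) with the orange bar near (377,168), lugs at (404,141) and (341,181). Computing the bar's pose.

```bash
cat > tub.py <<'E'
import sys
from h import *
st=ctrl.get_state(); C=cam("wrist",st); im=get_image("wrist"); cv2.imwrite(f"pics/{sys.argv[1]}.png",im[:,:,::-1])
h=cv2.cvtColor(im,cv2.COLOR_RGB2HSV); print("pos",st["position"].round(4))
m=cv2.inRange(h,(8,150,110),(24,255,255)); x0,x1,y0,y1=map(int,sys.argv[2:6]); w=np.zeros_like(m); w[y0:y1,x0:x1]=m[y0:y1,x0:x1]
for c,a,p in blobs(w,3,150):
    print("orange",c,a,p.min(0),p.max(0))
    v=h[:,:,2][p[:,1],p[:,0]]; top=p[v>np.percentile(v,75)*.9]   # bright top face
    b=cv2.boxPoints(cv2.minAreaRect(top.astype(np.float32))); g=np.array([ray(C,q,.130)[:2] for q in b]); e=[g[1]-g[0],g[2]-g[1]]; l=max(e,key=np.linalg.norm)
    print("centre",g.mean(0).round(4),"sides",[np.linalg.norm(q).round(3) for q in e],"ang",np.arctan2(l[1],l[0]).round(3))
m=mask(im,"red",120,60); w[:]=0; w[y0:y1,x0:x1]=m[y0:y1,x0:x1]
q=[ray(C,c,.088)[:2] for c,a,p in blobs(w,3,12)]; print("lugs",np.round(q,4),len(q)>1 and np.arctan2(*(q[1]-q[0])[::-1]))
E
python3 tub.py w3 320 430 110 215
```

```text
pos [ 0.6012 -0.2457  0.289 ]
orange [378.1 170. ] 731 [371 140] [384 200]
centre [ 0.6507 -0.2827] sides [np.float64(0.012), np.float64(0.065)] ang -2.102
orange [329.4 202.2] 347 [321 182] [342 215]
centre [ 0.5854 -0.2785] sides [np.float64(0.015), np.float64(0.046)] ang -1.649
lugs [[ 0.6972 -0.2837]
 [ 0.6051 -0.28  ]] 3.100907332683056
```

```bash
python3 go.py .651 -.2825 .108 -.531
```

```text
t 3.3 pos [ 0.6016 -0.2446  0.2894] yaw -0.614 tilt [-0.     0.001] j7 -0.08 w 0.722 F [ 0.1  0.2 -0.7] gf 0.0
turn z -0.0829 dp after turn [-0.0076  0.0618  0.1814] dp before turn [-0.0027  0.0624  0.1813]
```

Request:
apply_moves --dp '[[0, 0, 0], [-0.004, 0.02, 0], [-0.004, 0.02, 0.01], [0, 0.022, 0.02], [0, 0, 0.03], [0, 0, 0.03], [0, 0, 0.03], [0, 0, 0.02], [0, 0, 0], [0, 0, 0]]' --twist '[[0, 0, -0.083], [0, 0, 0], [0, 0, 0], [0, 0, 0], [0, 0, 0], [0, 0, 0], [0, 0, 0], [0, 0, 0], [0, 0, 0], [0, 0, 0]]' --fingers '[0.4, 0.4, 0.4, 0.4, 0.4, 0.4, 0.4, 0.4, 0.4, 0.4]'

```text
time: 4.3
position: [0.6514, -0.2827, 0.1507]
tool_rot: [-2.726, -1.562, -0.002]
ft_force: [0.7, -0.1, 0.6]
grip_width: 0.598
grip_force: 0.0
```

```bash
python3 go.py .651 -.2825 .108 -.531
```

```text
t 4.3 pos [ 0.6514 -0.2827  0.1507] yaw -0.53 tilt [0.001 0.001] j7 0.09 w 0.598 F [ 0.7 -0.1  0.6] gf 0.0
turn z 0.0009 dp after turn [-0.     -0.0005  0.0427] dp before turn [-0.0001 -0.0005  0.0427]
```

Well aligned. Descend and grip.

Request:
apply_moves --dp '[[0, 0, 0.015], [0, 0, 0.015], [0, 0, 0.012], [0, 0, 0], [0, 0, 0], [0, 0, 0], [0, 0, 0], [0, 0, 0], [0, 0, 0], [0, 0, 0]]' --twist '[[0, 0, 0], [0, 0, 0], [0, 0, 0], [0, 0, 0], [0, 0, 0], [0, 0, 0], [0, 0, 0], [0, 0, 0], [0, 0, 0], [0, 0, 0]]' --fingers '[0.4, 0.4, 0.4, 0.4, 1, 1, 1, 1, 1, 1]' --newtons 35

```text
time: 5.3
position: [0.6507, -0.285, 0.1078]
tool_rot: [2.728, 1.558, 0.0]
ft_force: [-0.3, 0.4, -0.2]
grip_width: 0.142
grip_force: 0.0
```

Request:
apply_moves --dp '[[0, 0, 0], [0, 0, 0], [0, 0, 0], [0, 0, 0], [0, 0, 0], [0, 0, 0], [0, 0, 0], [0, 0, 0], [0, 0, 0], [0, 0, 0]]' --twist '[[0, 0, 0], [0, 0, 0], [0, 0, 0.1], [0, 0, 0.1], [0, 0, 0.1], [0, 0, 0.1], [0, 0, 0.1], [0, 0, 0.1], [0, 0, 0.1], [0, 0, 0]]' --fingers '[1, 1, 1, 1, 1, 1, 1, 1, 1, 1]'

```text
time: 6.3
position: [0.6506, -0.2848, 0.1075]
tool_rot: [3.097, 0.528, -0.0]
ft_force: [-0.0, -0.2, -0.7]
grip_width: 0.006
grip_force: 0.0
```

```bash
python3 go.py .651 -.2825 .108 -1.61; python3 -c "
from h import *;print(ctrl.get_state()['torque'])"
```

```text
t 6.3 pos [ 0.6506 -0.2848  0.1075] yaw -1.233 tilt [-0. -0.] j7 -0.54 w 0.006 F [-0.  -0.2 -0.7] gf 0.0
turn z 0.3769 dp after turn [ 0.0003 -0.0024 -0.0005] dp before turn [ 0.0012 -0.0021 -0.0005]
[-0.05513721  0.14249195  0.03212285]
```

```bash
python3 - <<'E'
from h import *
a=get_image("wrist")[100:400,120:520]; s=get_image("side")[150:300,290:490]; 
cv2.imwrite("pics/w4.png",np.vstack([cv2.resize(a,(600,450))[150:],cv2.resize(s,(400,300))[:, :].repeat(1,1) if 0 else np.pad(cv2.resize(s,(400,300)),((0,0),(0,200),(0,0)))])[:,:,::-1])
C=cam("wrist"); p=ctrl.get_state()["position"]; print(proj(C,[p,p+[0,0,.019]]), proj(cam("side"),[p,[.651,-.2825,.13]]))
E
```

```text
[[322.19943214 226.56596236]
 [322.26448899 239.07349135]] [[385.17310955 235.19321129]
 [385.71755137 227.58351981]]
```

View pics/w4.png

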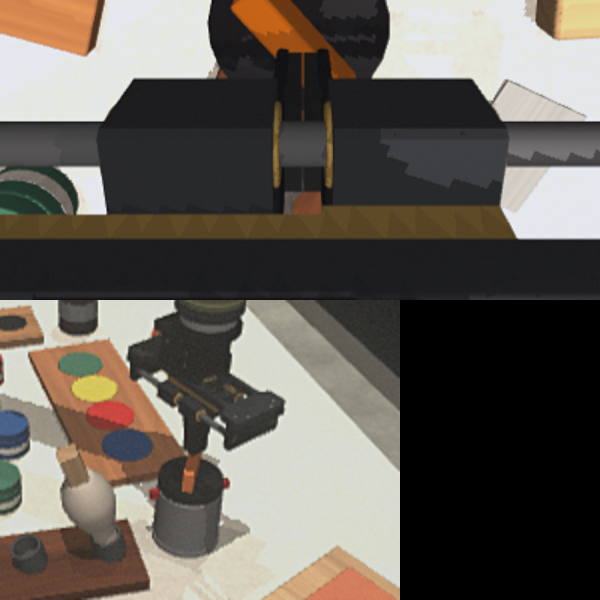

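```bash
python3 tub.py w5 200 420 60 200; python3 - <<'E'
from h import *
p=ctrl.get_state()["position"]; im=get_image("scene").copy(); C=cam("scene")
u=proj(C,[p,[.651,-.2825,.13],[.651,-.2825,0]]); print(u)
im=cv2.resize(im[130:270,150:300],None,fx=4,fy=4,interpolation=cv2.INTER_CUBIC)
for q,c in zip(u,[(255,0,255),(0,255,255),(255,255,255)]): cv2.circle(im,tuple(((q-[150,130])*4).astype(int)),3,c,-1)
cv2.imwrite("pics/s5.png",im[:,:,::-1])
E
```

```text
pos [ 0.6506 -0.2849  0.1076]
orange [203.6  94.1] 208 [201  79] [209 117]
centre [ 0.707 -0.201] sides [np.float64(0.002), np.float64(0.016)] ang -2.905
orange [288.7 193.2] 250 [278 181] [299 200]
centre [ 0.6704 -0.2579] sides [np.float64(0.005), np.float64(0.011)] ang -1.231
lugs [[ 0.6975 -0.2842]] False
[[217.42135926 198.59615485]
 [216.7108585  193.7004054 ]
 [224.69250788 222.7377048 ]]
```

View pics/s5.png

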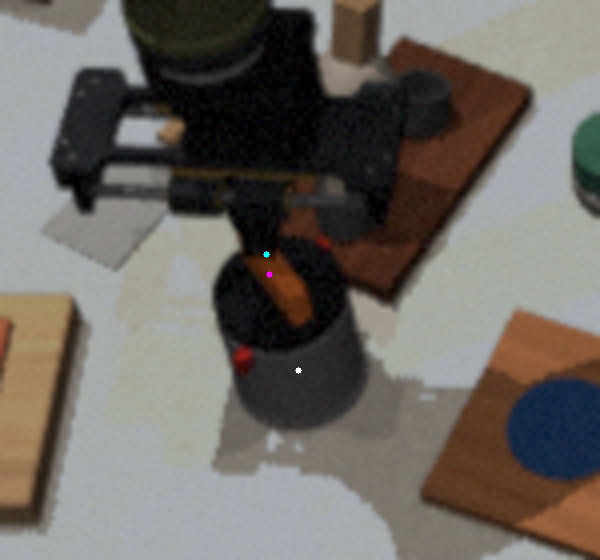

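The fingers shut above the bar without touching it: in both fixed views the tips sit about 20 mm higher than expected. I'll raise, re-measure the bar, then descend with force checks.

Request:
apply_moves --dp '[[0, 0, -0.03], [0, 0, -0.03], [0, 0, -0.03], [0, 0, -0.03], [0, 0, -0.03], [0, 0, -0.03], [0, 0, 0], [0, 0, 0], [0, 0, 0], [0, 0, 0]]' --twist '[[0, 0, -0.1], [0, 0, -0.1], [0, 0, -0.1], [0, 0, -0.1], [0, 0, -0.1], [0, 0, -0.1], [0, 0, 0], [0, 0, 0], [0, 0, 0], [0, 0, 0]]' --fingers '[1, 1, 0.4, 0.4, 0.4, 0.4, 0.4, 0.4, 0.4, 0.4]'

```text
time: 7.5
position: [0.6501, -0.2845, 0.2861]
tool_rot: [-2.801, -1.419, 0.002]
ft_force: [0.5, 0.5, -0.1]
grip_width: 0.579
grip_force: 0.0
```

```bash
python3 tub.py w6 240 440 90 240;  python3 go.py .651 -.2825 .108 -.531; python3 look.py w7
```

```text
pos [ 0.6501 -0.2845  0.2861]
orange [248.1  97. ] 222 [241  91] [261 108]
centre [ 0.6357 -0.1796] sides [np.float64(0.018), np.float64(0.016)] ang -0.633
orange [322.  167.7] 744 [314 138] [330 198]
centre [ 0.6512 -0.2827] sides [np.float64(0.012), np.float64(0.065)] ang -2.105
orange [282.8 204.7] 1427 [247 168] [310 240]
centre [ 0.5857 -0.2866] sides [np.float64(0.042), np.float64(0.081)] ang -1.703
orange [435.1 226.4] 254 [426 211] [440 239]
centre [ 0.7158 -0.4113] sides [np.float64(0.016), np.float64(0.035)] ang -2.098
lugs [[ 0.6972 -0.2846]
 [ 0.6042 -0.281 ]
 [ 0.7249 -0.4259]
 [ 0.7115 -0.4318]] 3.1036048420924374
t 7.5 pos [ 0.6502 -0.2845  0.2862] yaw -0.633 tilt [-0.002  0.001] j7 -0.03 w 0.589 F [-0.6  0.4 -0.1] gf 0.0
turn z -0.102 dp after turn [ 0.0021 -0.0003  0.1782] dp before turn [ 2.200e-03 -1.000e-04  1.782e-01]
red [185.   12.6] 1455 [154   0] [214  30] jar [ 0.6185 -0.0448] onshelf [ 0.6214 -0.0511] disc [ 0.6157 -0.0392]
yellow [31.9 45.5] 3189 [ 0 16] [70 72] jar [0.4366 0.0435] onshelf [0.4459 0.0342] disc [0.4293 0.0505]
yellow [428.1 215.4] 1580 [399 175] [457 252] jar [ 0.7279 -0.4577] onshelf [ 0.7269 -0.4492] disc [ 0.7286 -0.4646]
green [137.  176.4] 1851 [111 154] [163 199] jar [ 0.4205 -0.1554] onshelf [ 0.4304 -0.1577] disc [ 0.4127 -0.1538]
blue [226.3  49.4] 2839 [198  19] [255  80] jar [ 0.6323 -0.1064] onshelf [ 0.6347 -0.1104] disc [ 0.6296 -0.1022]
blue [96.1 91.1] 2727 [63 66] [131 116] jar [ 0.4609 -0.0423] onshelf [ 0.4693 -0.0486] disc [ 0.454  -0.0374]
blue [ 51.1 141.3] 1489 [ 26 124] [ 78 160] jar [ 0.3607 -0.0506] onshelf [ 0.3726 -0.0565] disc [ 0.3517 -0.0463]
purple [ 96.8 228.6] 2184 [ 67 204] [127 253] jar [ 0.3129 -0.1765] onshelf [ 0.3265 -0.178 ] disc [ 0.3031 -0.1755]
black [322.2 265. ] 3422 [215 234] [431 284] [ 0.5455 -0.4281]
```

Request:
apply_moves --dp '[[0, 0, 0], [0.002, 0, 0.03], [0, 0, 0.04], [0, 0, 0.04], [0, 0, 0.04], [0, 0, 0.028], [0, 0, 0], [0, 0, 0], [0, 0, 0], [0, 0, 0]]' --twist '[[0, 0, -0.1], [0, 0, 0], [0, 0, 0], [0, 0, 0], [0, 0, 0], [0, 0, 0], [0, 0, 0], [0, 0, 0], [0, 0, 0], [0, 0, 0]]' --fingers '[0.4, 0.4, 0.4, 0.4, 0.4, 0.4, 0.4, 0.4, 0.4, 0.4]'

```text
time: 8.6
position: [0.6528, -0.2841, 0.1121]
tool_rot: [2.726, 1.557, 0.004]
ft_force: [1.2, 1.1, -0.3]
grip_width: 0.595
grip_force: 0.0
```

Request:
apply_moves --dp '[[0, 0, 0.004], [0, 0, 0.004], [0, 0, 0]]' --twist '[[0, 0, 0], [0, 0, 0], [0, 0, 0]]' --fingers '[0.4, 0.4, 0.4]'

```text
time: 8.9
position: [0.6512, -0.2829, 0.101]
tool_rot: [-2.727, -1.558, 0.001]
ft_force: [0.1, 0.4, -0.0]
grip_width: 0.599
grip_force: 0.0
```

Request:
apply_moves --dp '[[0, 0, 0.003], [0, 0, 0.003], [0, 0, 0]]' --twist '[[0, 0, 0], [0, 0, 0], [0, 0, 0]]' --fingers '[0.4, 0.4, 0.4]'

```text
time: 9.2
position: [0.6512, -0.283, 0.0949]
tool_rot: [-2.727, -1.558, 0.001]
ft_force: [0.6, 0.5, 0.1]
grip_width: 0.601
grip_force: 0.0
```

No contact at 0.095, below the cap disc's 0.100, so the real tips are indeed short of the reported TCP. Going on down.

Request:
apply_moves --dp '[[0, 0, 0.003], [0, 0, 0.003], [0, 0, 0.003], [0, 0, 0]]' --twist '[[0, 0, 0], [0, 0, 0], [0, 0, 0], [0, 0, 0]]' --fingers '[0.4, 0.4, 0.4, 0.4]'

```text
time: 9.6
position: [0.6512, -0.283, 0.086]
tool_rot: [-2.727, -1.558, 0.001]
ft_force: [0.1, 0.3, -1.0]
grip_width: 0.605
grip_force: 0.0
```

Request:
apply_moves --dp '[[0, 0, 0.003], [0, 0, 0]]' --twist '[[0, 0, 0], [0, 0, 0]]' --fingers '[0.4, 0.4]'

```text
time: 9.8
position: [0.6514, -0.2831, 0.0833]
tool_rot: [-2.728, -1.558, 0.0]
ft_force: [-0.3, 0.2, 0.4]
grip_width: 0.6
grip_force: 0.0
```

Request:
apply_moves --dp '[[0, 0, 0.002], [0, 0, 0]]' --twist '[[0, 0, 0], [0, 0, 0]]' --fingers '[0.4, 0.4]'

```text
time: 10.0
position: [0.6515, -0.2832, 0.0814]
tool_rot: [-2.728, -1.558, 0.0]
ft_force: [-0.5, -0.4, -0.5]
grip_width: 0.599
grip_force: 0.0
```

Request:
apply_moves --dp '[[0, 0, 0], [0, 0, 0], [0, 0, 0], [0, 0, 0], [0, 0, 0], [0, 0, 0], [0, 0, 0], [0, 0, 0], [0, 0, 0], [0, 0, 0]]' --twist '[[0, 0, 0], [0, 0, 0], [0, 0, 0], [0, 0, 0], [0, 0, 0], [0, 0, 0], [0, 0, 0], [0, 0, 0], [0, 0, 0], [0, 0, 0]]' --fingers '[1, 1, 1, 1, 1, 1, 1, 1, 1, 1]'

```text
time: 11.0
position: [0.6507, -0.2827, 0.0816]
tool_rot: [-2.726, -1.557, 0.001]
ft_force: [-5.1, 2.9, 3.3]
grip_width: 0.154
grip_force: 35.0
```

Gripped, at 13.4 mm, which is the bar's thickness. Now turn clockwise.

Request:
apply_moves --dp '[[0, 0, 0], [0, 0, 0], [0, 0, 0], [0, 0, 0], [0, 0, 0], [0, 0, 0], [0, 0, 0], [0, 0, 0], [0, 0, 0], [0, 0, 0]]' --twist '[[0, 0, 0.1], [0, 0, 0.1], [0, 0, 0.1], [0, 0, 0.1], [0, 0, 0.1], [0, 0, 0.1], [0, 0, 0.1], [0, 0, 0.1], [0, 0, 0.1], [0, 0, 0.1]]' --fingers '[1, 1, 1, 1, 1, 1, 1, 1, 1, 1]'

```text
time: 12.0
position: [0.6511, -0.2832, 0.0817]
tool_rot: [-3.141, -0.054, 0.002]
ft_force: [-4.0, 1.4, 1.4]
grip_width: 0.155
grip_force: 35.0
```

Request:
apply_moves --dp '[[0, 0, 0], [0, 0, 0], [0, 0, 0]]' --twist '[[0, 0, 0.05], [0, 0, 0.05], [0, 0, 0]]' --fingers '[1, 1, 1]'

```text
time: 12.3
position: [0.651, -0.2833, 0.0816]
tool_rot: [3.14, -0.096, -0.002]
ft_force: [-5.1, 2.2, 3.2]
grip_width: 0.155
grip_force: 35.2
```

```bash
python3 go.py .651 -.2825 .081 -1.61; python3 -c "
from h import *;print(ctrl.get_state()['torque'])"
```

```text
t 12.3 pos [ 0.651  -0.2833  0.0816] yaw -1.632 tilt [-0.001 -0.   ] j7 -0.89 w 0.155 F [-5.1  2.2  3.2] gf 35.2
turn z -0.022 dp after turn [-0.     -0.0008  0.0006] dp before turn [-0.0001 -0.0008  0.0006]
[0.35948738 1.1724433  0.45873501]
```

Now push on to the stop, watching the moment about z.

Request:
apply_moves --dp '[[0, 0, 0], [0, 0, 0], [0, 0, 0]]' --twist '[[0, 0, 0.03], [0, 0, 0.03], [0, 0, 0]]' --fingers '[1, 1, 1]'

```text
time: 12.6
position: [0.6513, -0.2833, 0.0817]
tool_rot: [3.135, -0.191, -0.001]
ft_force: [-4.5, 1.0, 2.4]
grip_width: 0.164
grip_force: 36.4
```

```bash
python3 go.py .651 -.2825 .081 -1.61; python3 -c "
from h import *;print(ctrl.get_state()['torque'])"
```

```text
t 12.6 pos [ 0.6513 -0.2833  0.0817] yaw -1.693 tilt [-0.001 -0.   ] j7 -0.94 w 0.164 F [-4.5  1.   2.4] gf 36.4
turn z -0.0828 dp after turn [-0.0004 -0.0008  0.0007] dp before turn [-0.0004 -0.0008  0.0007]
[0.27246821 1.2224101  0.70799706]
```

The bar now rotates in the pads (width grew, moment up), so the stop is reached. Release, rise and check.

Request:
apply_moves --dp '[[0, 0, 0], [0, 0, 0], [0, 0, 0], [0, 0, 0], [0, 0, -0.03], [0, 0, -0.04], [0, 0, -0.04], [0, 0, -0.04], [0, 0, -0.04], [0, 0, 0]]' --twist '[[0, 0, 0], [0, 0, 0], [0, 0, 0], [0, 0, 0], [0, 0, 0], [0, 0, 0], [0, 0, 0], [0, 0, 0], [0, 0, 0], [0, 0, 0]]' --fingers '[0.5, 0.5, 0.5, 0.5, 0.5, 0.3, 0.1, 0, 0, 0]'

```text
time: 13.6
position: [0.6535, -0.2855, 0.2785]
tool_rot: [3.131, -0.192, 0.015]
ft_force: [1.4, 0.2, -0.6]
grip_width: 0.869
grip_force: 0.0
```

Request:
apply_moves --dp '[[0, 0, 0], [0, 0, 0]]' --twist '[[0, 0, 0], [0, 0, 0]]' --fingers '[0, 0]'

```text
time: 13.8
position: [0.6514, -0.2828, 0.2702]
tool_rot: [-3.135, 0.192, 0.002]
ft_force: [-0.2, 1.0, -0.5]
grip_width: 0.98
grip_force: 0.0
```

```bash
python3 tub.py w8 270 380 90 230; python3 go.py .5 0 .29 -1.6; python3 look.py w9
```

```text
pos [ 0.6514 -0.2828  0.2702]
orange [322.5 188.6] 1159 [311 144] [337 230]
centre [ 0.6507 -0.2828] sides [np.float64(0.012), np.float64(0.065)] ang 3.108
lugs [[ 0.6958 -0.2853]
 [ 0.6005 -0.2816]] 3.103067474874561
t 13.8 pos [ 0.6512 -0.2826  0.2698] yaw -1.693 tilt [-0.002  0.001] j7 -1.01 w 0.99 F [ 0.3 -0.3 -0.8] gf 0.0
turn z -0.0931 dp after turn [-0.1594 -0.2781 -0.0202] dp before turn [-0.1846 -0.2621 -0.0195]
red [ 8.5 89.4] 468 [ 0 62] [ 17 112] jar [0.7856 0.1019] onshelf [0.7836 0.0874] disc [0.7869 0.1128]
red [144.3 193.8] 2165 [118 169] [171 219] jar [ 0.628 -0.031] onshelf [ 0.6318 -0.0406] disc [ 0.6248 -0.0235]
yellow [504.2  74.7] 3096 [424  18] [587 123] jar [ 0.7312 -0.5164] onshelf [ 0.7313 -0.5081] disc [ 0.731  -0.5236]
yellow [424.3  56.8] 511 [409  43] [437  70] jar [ 0.7565 -0.4203] onshelf [ 0.7556 -0.4155] disc [ 0.7573 -0.4254]
yellow [ 92.  201.9] 2126 [ 65 177] [119 227] jar [0.6253 0.0456] onshelf [0.6292 0.0332] disc [0.6222 0.0548]
yellow [535.4 346.8] 309 [522 339] [551 355] jar [ 0.2955 -0.5892] onshelf [ 0.3115 -0.5783] disc [ 0.2849 -0.5963]
green [ 40.7 209.6] 1952 [ 14 186] [ 67 233] jar [0.6229 0.1217] onshelf [0.6269 0.1065] disc [0.6199 0.1324]
green [257.7 321.2] 715 [238 312] [278 333] jar [ 0.4006 -0.1493] onshelf [ 0.4127 -0.1546] disc [ 0.392  -0.1457]
blue [197.3 185.5] 2118 [171 161] [224 210] jar [ 0.631  -0.1073] onshelf [ 0.6347 -0.1141] disc [ 0.6276 -0.1015]
blue [207.3 347.5] 534 [193 329] [218 360] jar [ 0.3608 -0.0586] onshelf [ 0.3743 -0.0671] disc [ 0.3515 -0.0528]
purple [280.9 350.5] 521 [266 339] [295 360] jar [ 0.3399 -0.1768] onshelf [ 0.3543 -0.181 ] disc [ 0.3301 -0.1739]
black [323.8 168.1] 3011 [288 132] [383 204] [ 0.6322 -0.2825]
```

View pics/w8.png

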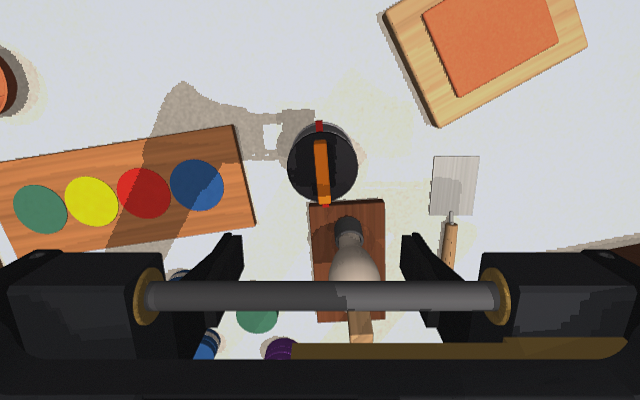

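The bar now lies along the lugs (3.108 vs 3.103 rad), so the cap is shut. Next are the jars, starting with green. I'll turn the tool so the fingers close across the row (yaw 0.03).

```bash
python3 go.py .425 -.158 .27 .03
```

```text
t 13.9 pos [ 0.6512 -0.2826  0.2698] yaw -1.693 tilt [-0.002  0.001] j7 -1.01 w 0.995 F [-0.1  0.5 -0.3] gf 0.0
turn z -1.7229 dp after turn [ 1.313e-01 -2.224e-01 -2.000e-04] dp before turn [-0.2397 -0.0961  0.0005]
```

Request:
apply_moves --dp '[[0, 0, 0], [0, 0, 0], [0, 0, 0], [0, 0, 0], [0, 0, 0], [0, 0, 0], [0, 0, 0], [0, 0, 0], [0, 0, 0], [0, 0, 0]]' --twist '[[0, 0, -0.148], [0, 0, -0.148], [0, 0, -0.148], [0, 0, -0.148], [0, 0, -0.148], [0, 0, -0.148], [0, 0, -0.148], [0, 0, -0.148], [0, 0, -0.148], [0, 0, -0.148]]' --fingers '[0, 0, 0, 0, 0, 0, 0, 0, 0, 0]'

```text
time: 14.9
position: [0.6512, -0.2828, 0.2701]
tool_rot: [-2.437, -1.979, 0.001]
ft_force: [-0.3, 0.3, 0.2]
grip_width: 1.001
grip_force: 0.0
```

Request:
apply_moves --dp '[[0, 0, 0], [0, 0, 0], [0.02, -0.036, 0], [0.02, -0.036, 0], [0.02, -0.036, 0], [0.02, -0.036, 0], [0.02, -0.036, 0], [0.02, -0.036, 0], [0, 0, 0], [0, 0, 0]]' --twist '[[0, 0, -0.12], [0, 0, -0.12], [0, 0, 0], [0, 0, 0], [0, 0, 0], [0, 0, 0], [0, 0, 0], [0, 0, 0], [0, 0, 0], [0, 0, 0]]' --fingers '[0, 0, 0, 0, 0, 0, 0, 0, 0, 0]'

```text
time: 15.9
position: [0.4321, -0.1684, 0.2715]
tool_rot: [-2.189, -2.253, -0.003]
ft_force: [-0.3, 0.1, 0.4]
grip_width: 1.0
grip_force: 0.0
```

```bash
python3 go.py .425 -.158 .27 .03; python3 look.py w10; python3 go.py .422 -.156 .27 .03
```

```text
t 15.9 pos [ 0.4321 -0.1684  0.2715] yaw 0.029 tilt [0.001 0.002] j7 0.25 w 1.0 F [-0.3  0.1  0.4] gf 0.0
turn z -0.0014 dp after turn [ 0.0106 -0.0068  0.0015] dp before turn [ 0.0106 -0.0068  0.0015]
red [479.9  44.4] 3165 [449  12] [510  77] jar [ 0.6216 -0.0255] onshelf [ 0.6145 -0.0278] disc [ 0.6281 -0.0236]
yellow [485.2   3.7] 314 [465   0] [506   9] jar [0.6204 0.0183] onshelf [0.6134 0.0144] disc [0.6268 0.0216]
green [316.5 148.1] 1828 [293 124] [340 172] jar [ 0.4262 -0.1561] onshelf [ 0.4264 -0.1535] disc [ 0.4261 -0.1599]
blue [349.   54.2] 2350 [323  26] [375  82] jar [ 0.4622 -0.0421] onshelf [ 0.461  -0.0439] disc [ 0.4642 -0.0396]
blue [262.5  57.4] 1357 [243  36] [283  78] jar [ 0.3584 -0.0483] onshelf [ 0.3611 -0.0498] disc [ 0.3549 -0.0466]
blue [471.9 108.6] 2611 [444  80] [500 137] jar [ 0.6243 -0.1008] onshelf [ 0.6171 -0.1004] disc [ 0.6307 -0.1015]
purple [232.3 159.4] 2091 [206 135] [259 185] jar [ 0.3139 -0.1756] onshelf [ 0.3183 -0.1723] disc [ 0.3098 -0.1789]
black [11.1 21.3] 520 [0 0] [39 46] [ 0.0482 -0.0134]
black [64.5 46.6] 484 [35  0] [73 96] [ 0.1078 -0.0402]
t 15.9 pos [ 0.4327 -0.169   0.2714] yaw 0.028 tilt [0.001 0.   ] j7 0.25 w 1.003 F [-0.6  0.1  0.1] gf 0.0
turn z -0.0025 dp after turn [ 0.0133 -0.0103  0.0014] dp before turn [ 0.0133 -0.0104  0.0014]
```

View pics/w10.png

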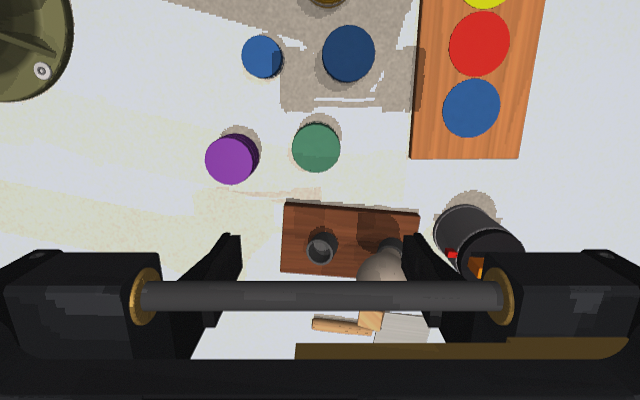

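Picture shows green jar at (316,148), big blue at (349,54), purple decoy at (232,159), small blue decoy (262,57); mostly lids visible, so I fit lids as discs.

```bash
cat > look.py <<'E'
import sys
from h import *
nm=sys.argv[1]; st=ctrl.get_state(); C=cam("wrist",st); im=get_image("wrist"); cv2.imwrite(f"pics/{nm}.png",im[:,:,::-1])
for col in ("red","yellow","green","blue"):
    for c,a,p in blobs(mask(im,col),5,400):
        hc=hullc(p); print(col,hc.round(),a,p.max(0)-p.min(0),"lid",fit(C,hc,.032,.048,.0481).round(4),"lid-shelf",fit(C,hc,.032,.064,.0641).round(4),"disc",fit(C,hc,.038,.016,.0161).round(4))
E
python3 look.py w11|grep green; python3 go.py .426 -.153 .0 .03
```

```text
green [316. 147.] 1825 [46 48] lid [ 0.4263 -0.1544] lid-shelf [ 0.4265 -0.1519] disc [ 0.426  -0.1598]
t 16.0 pos [ 0.433  -0.1694  0.2713] yaw 0.027 tilt [-0.    -0.001] j7 0.25 w 0.996 F [-0.  -0.3 -0.3] gf 0.0
turn z -0.0033 dp after turn [ 0.0166 -0.0065  0.2713] dp before turn [ 0.0167 -0.0064  0.2713]
```

Request:
apply_moves --dp '[[0.015, -0.0065, 0], [0, 0, 0.04], [0, 0, 0.04], [0, 0, 0.04], [0, 0, 0.04], [0, 0, 0.04], [0, 0, 0.02], [0, 0, 0], [0, 0, 0], [0, 0, 0]]' --twist '[[0, 0, 0], [0, 0, 0], [0, 0, 0], [0, 0, 0], [0, 0, 0], [0, 0, 0], [0, 0, 0], [0, 0, 0], [0, 0, 0], [0, 0, 0]]' --fingers '[0, 0, 0, 0, 0, 0, 0, 0, 0, 0]'

```text
time: 17.0
position: [0.427, -0.155, 0.0529]
tool_rot: [2.19, 2.249, 0.001]
ft_force: [-1.0, 1.1, 0.7]
grip_width: 1.001
grip_force: 0.0
```

Request:
apply_moves --dp '[[0, 0, 0.02], [0, 0, 0.02], [0, 0, 0.01], [0, 0, 0], [0, 0, 0]]' --twist '[[0, 0, 0], [0, 0, 0], [0, 0, 0], [0, 0, 0], [0, 0, 0]]' --fingers '[0, 0, 0, 0, 0]'

```text
time: 17.5
position: [0.4264, -0.1545, 0.0026]
tool_rot: [2.19, 2.25, 0.001]
ft_force: [0.7, -0.1, -0.2]
grip_width: 1.001
grip_force: 0.0
```

```bash
python3 go.py .426 -.1545 .0 .03
```

```text
t 17.5 pos [ 0.4264 -0.1545  0.0026] yaw 0.027 tilt [ 0.001 -0.   ] j7 0.39 w 1.001 F [ 0.7 -0.1 -0.2] gf 0.0
turn z -0.003 dp after turn [ 0.0001 -0.0004  0.0026] dp before turn [ 0.0001 -0.0004  0.0026]
```

Request:
apply_moves --dp '[[0, 0, 0.004], [0, 0, 0], [0, 0, 0], [0, 0, 0], [0, 0, 0], [0, 0, 0], [0, 0, 0]]' --twist '[[0, 0, 0], [0, 0, 0], [0, 0, 0], [0, 0, 0], [0, 0, 0], [0, 0, 0], [0, 0, 0]]' --fingers '[0, 1, 1, 1, 1, 1, 1]' --newtons 25

```text
time: 18.2
position: [0.4251, -0.1543, -0.0022]
tool_rot: [-2.191, -2.251, 0.0]
ft_force: [-2.8, -0.2, 4.9]
grip_width: 0.712
grip_force: 27.7
```

Request:
apply_moves --dp '[[0, 0, -0.02], [0, 0, -0.03], [0, 0, -0.03], [0, 0, -0.02], [0, 0, 0], [0, 0, 0]]' --twist '[[0, 0, 0], [0, 0, 0], [0, 0, 0], [0, 0, 0], [0, 0, 0], [0, 0, 0]]' --fingers '[1, 1, 1, 1, 1, 1]'

```text
time: 18.8
position: [0.4252, -0.154, 0.0969]
tool_rot: [-2.191, -2.251, -0.001]
ft_force: [-0.3, 0.4, -3.6]
grip_width: 0.716
grip_force: 27.5
```

```bash
python3 go.py .621 .1325 .1 .03
```

```text
t 18.8 pos [ 0.4252 -0.154   0.0969] yaw 0.027 tilt [-0.     0.001] j7 0.28 w 0.716 F [-0.3  0.4 -3.6] gf 27.5
turn z -0.0028 dp after turn [ 0.2805  0.2043 -0.0031] dp before turn [ 0.281   0.2035 -0.003 ]
```

Request:
apply_moves --dp '[[0.028, 0.0204, 0], [0.028, 0.0204, 0], [0.028, 0.0204, 0], [0.028, 0.0204, 0], [0.028, 0.0204, 0], [0.028, 0.0204, 0], [0.028, 0.0204, 0], [0.028, 0.0204, 0], [0.028, 0.0204, 0], [0.028, 0.0204, 0]]' --twist '[[0, 0, 0], [0, 0, 0], [0, 0, 0], [0, 0, 0], [0, 0, 0], [0, 0, 0], [0, 0, 0], [0, 0, 0], [0, 0, 0], [0, 0, -0.003]]' --fingers '[1, 1, 1, 1, 1, 1, 1, 1, 1, 1]'

```text
time: 19.8
position: [0.621, 0.1319, 0.0944]
tool_rot: [-2.187, -2.253, 0.006]
ft_force: [0.6, -0.2, -2.3]
grip_width: 0.714
grip_force: 27.5
```

Request:
apply_moves --dp '[[0, 0, 0], [0, 0, 0.02], [0, 0, 0.02], [0, 0, 0.015], [0, 0, 0.015], [0, 0, 0], [0, 0, 0]]' --twist '[[0, 0, 0], [0, 0, 0], [0, 0, 0], [0, 0, 0], [0, 0, 0], [0, 0, 0], [0, 0, 0]]' --fingers '[1, 1, 1, 1, 1, 1, 1]'

```text
time: 20.5
position: [0.6217, 0.1309, 0.0273]
tool_rot: [-2.188, -2.254, 0.001]
ft_force: [-0.0, 0.3, -1.9]
grip_width: 0.719
grip_force: 27.5
```

```bash
python3 go.py .621 .1325 .016 .03
```

```text
t 20.5 pos [0.6217 0.1309 0.0273] yaw 0.03 tilt [-0. -0.] j7 -0.05 w 0.719 F [-0.   0.3 -1.9] gf 27.5
turn z -0.0002 dp after turn [ 0.0016 -0.0007  0.0113] dp before turn [ 0.0016 -0.0007  0.0113]
```

Request:
apply_moves --dp '[[0.0015, -0.0005, 0.007], [0, 0, 0.005], [0, 0, 0.001], [0, 0, 0], [0, 0, 0]]' --twist '[[0, 0, 0], [0, 0, 0], [0, 0, 0], [0, 0, 0], [0, 0, 0]]' --fingers '[1, 1, 1, 1, 1]'

```text
time: 21.0
position: [0.6216, 0.1326, 0.015]
tool_rot: [2.188, 2.254, 0.001]
ft_force: [0.5, -0.6, -2.5]
grip_width: 0.718
grip_force: 27.5
```

Request:
apply_moves --dp '[[0, 0, 0], [0, 0, 0], [0, 0, 0], [0, 0, 0], [0, 0, -0.02], [0, 0, -0.04], [0, 0, -0.04], [0, 0, -0.04], [0, 0, -0.04], [0, 0, -0.04]]' --twist '[[0, 0, 0], [0, 0, 0], [0, 0, 0], [0, 0, 0], [0, 0, 0], [0, 0, 0], [0, 0, 0], [0, 0, 0], [0, 0, 0], [0, 0, 0]]' --fingers '[0, 0, 0, 0, 0, 0, 0, 0, 0, 0]'

```text
time: 22.0
position: [0.6212, 0.1325, 0.2367]
tool_rot: [2.188, 2.254, 0.001]
ft_force: [1.0, 1.0, -0.9]
grip_width: 0.999
grip_force: 0.0
```

Request:
apply_moves --dp '[[0, 0, 0], [0, 0, 0]]' --twist '[[0, 0, 0], [0, 0, 0]]' --fingers '[0, 0]'

```text
time: 22.2
position: [0.6219, 0.1326, 0.2359]
tool_rot: [2.187, 2.254, 0.004]
ft_force: [-0.5, 0.4, -1.0]
grip_width: 1.002
grip_force: 0.0
```

```bash
python3 go.py .46 -.042 .25 .03; python3 look.py w12
```

```text
t 22.2 pos [0.6219 0.1326 0.2359] yaw 0.03 tilt [0.002 0.001] j7 -0.11 w 1.002 F [-0.5  0.4 -1. ] gf 0.0
turn z -0.0001 dp after turn [-0.1697 -0.1671 -0.0141] dp before turn [-0.1697 -0.167  -0.0147]
red [187. 146.] 2649 [65 54] lid [0.4655 0.1501] lid-shelf [0.4719 0.1527] disc [0.4527 0.1445]
red [471. 166.] 3025 [76 74] lid [0.8001 0.1357] lid-shelf [0.7926 0.1389] disc [0.8151 0.1289]
red [322. 265.] 1690 [53 36] lid [6.272e-01 1.000e-04] lid-shelf [0.6268 0.0089] disc [ 0.6278 -0.018 ]
yellow [176. 223.] 2342 [58 55] lid [0.4431 0.0538] lid-shelf [0.4505 0.0604] disc [0.4285 0.0402]
yellow [315. 223.] 886 [50 48] lid [0.6172 0.0585] lid-shelf [0.6173 0.065 ] disc [0.6171 0.0454]
green [326. 180.] 4608 [ 65 100] lid [0.6287 0.1136] lid-shelf [0.6283 0.1177] disc [0.6295 0.1049]
blue [322. 322.] 1028 [50 24] lid [ 0.6302 -0.0894] lid-shelf [ 0.6297 -0.0768] disc [ 0.6311 -0.1148]
```

```bash
python3 - <<'E'
from h import *
h=cv2.cvtColor(cv2.imread("pics/w12.png"),cv2.COLOR_BGR2HSV)
for r in range(110,290,6): print(r,h[r,322],end=" ")
C=cam("wrist"); print(proj(C,[[.621,.1325,.064],[.621,.1325,.016],[.624,.0546,.016]]))
m=cv2.inRange(h,(60,60,40),(100,255,255))
for c,a,p in blobs(m[:205]*1,3,300): print(c,a,p.min(0),p.max(0))
E
```

```text
110 [ 13 160 191] 116 [ 12 153 122] 122 [ 13 161 187] 128 [ 12 163 191] 134 [ 74 102 125] 140 [ 75 103 126] 146 [ 74 105 124] 152 [ 73 103 126] 158 [ 75 104 118] 164 [ 73 101 116] 170 [74 97 71] 176 [30 23 76] 182 [76 99 54] 188 [ 74 104 120] 194 [ 74 103 106] 200 [ 74 103 104] 206 [ 75 101 106] 212 [ 74 105 107] 218 [ 74  99 103] 224 [ 74 102 105] 230 [ 28 141 139] 236 [ 27 229 202] 242 [ 25 201 195] 248 [  1 211 203] 254 [  1 209 203] 260 [  1 210 203] 266 [  2 209 203] 272 [  1 209 203] 278 [  1 209 203] 284 [150   5  48] [[321.04453353 168.50758207]
 [321.09462079 160.19749926]
 [321.61210945 217.42231633]]
[320.4 156.7] 2374 [292 131] [350 185]
[332.2 193.4] 1024 [307 179] [357 204]
```

```bash
python3 - <<'E'
from h import *
st=ctrl.get_state(); C=cam("wrist",st); im=get_image("wrist"); cv2.imwrite("pics/w13.png",im[:,:,::-1])
c=np.array([332,206.]); print(ray(C,c,.064),st["position"])
s=get_image("side")[140:260,260:420]; cv2.imwrite("pics/w14.png",np.vstack([im[60:360,160:560],cv2.resize(s,(400,300))])[:,:,::-1])
E
```

```text
[0.63520201 0.08787403 0.064     ] [0.62100968 0.13259738 0.2342238 ]
```

View pics/w14.png

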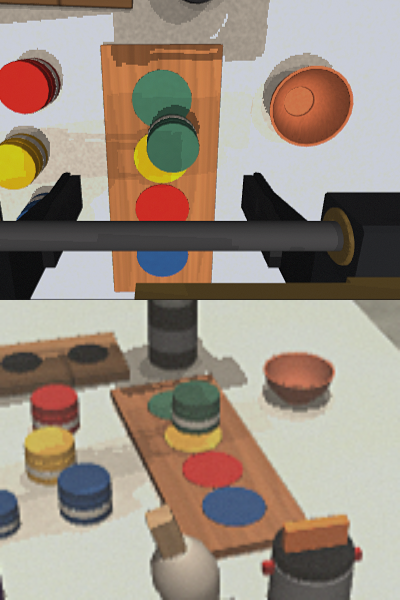

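The green jar stands upright on the shelf, but between the green and yellow discs (lid at px (332,206)); it was evidently knocked aside. Mending that now.

Request:
apply_moves --dp '[[-0.022, 0.006, -0.01], [-0.022, 0.007, -0.01], [0, 0, 0], [0, 0, 0], [0, 0, 0]]' --twist '[[0, 0, 0], [0, 0, 0], [0, 0, 0], [0, 0, 0], [0, 0, 0]]' --fingers '[0, 0, 0, 0, 0]'

```text
time: 22.85
position: [0.6348, 0.0906, 0.2532]
tool_rot: [-2.185, -2.255, 0.002]
ft_force: [-0.1, -0.6, 0.3]
grip_width: 1.001
grip_force: 0.0
```

```bash
python3 - <<'E'
from h import *
st=ctrl.get_state(); C=cam("wrist",st); im=get_image("wrist"); cv2.imwrite("pics/w15.png",im[:,:,::-1])
h=cv2.cvtColor(im,cv2.COLOR_RGB2HSV); m=cv2.inRange(h,(60,60,90),(100,255,255))
for c,a,p in blobs(cv2.erode(m,np.ones((3,3))),1,200): print(hullc(p).round(),p.max(0)-p.min(0),a,fit(C,hullc(p),.032,.064,.0641).round(4),fit(C,hullc(p),.038,.016,.0161).round(4))
E
python3 go.py .635 .088 .015 .03
```

```text
[312. 130.] [56 33] 944 [0.6229 0.1306] [0.6216 0.1252]
[323. 170.] [48 47] 1795 [0.6371 0.0841] [0.6376 0.073 ]
t 22.9 pos [0.6348 0.0907 0.2534] yaw 0.032 tilt [-0.002  0.   ] j7 -0.04 w 0.998 F [-0.5  0.2  0.4] gf 0.0
turn z 0.0021 dp after turn [-2.700e-03  1.000e-04  2.384e-01] dp before turn [-0.0028  0.0006  0.2384]
```

Request:
apply_moves --dp '[[-0.0065, 0.002, 0.03], [0, 0, 0.04], [0, 0, 0.04], [0, 0, 0.04], [0, 0, 0.04], [0, 0, 0.03], [0, 0, 0.018], [0, 0, 0], [0, 0, 0], [0, 0, 0]]' --twist '[[0, 0, 0], [0, 0, 0], [0, 0, 0], [0, 0, 0], [0, 0, 0], [0, 0, 0], [0, 0, 0], [0, 0, 0], [0, 0, 0], [0, 0, 0]]' --fingers '[0, 0, 0, 0, 0, 0, 0, 0, 0, 0]'

```text
time: 23.9
position: [0.639, 0.0832, 0.0183]
tool_rot: [2.186, 2.254, 0.004]
ft_force: [-0.4, 0.0, 0.9]
grip_width: 0.997
grip_force: 0.0
```

Request:
apply_moves --dp '[[0, 0, 0], [0, 0, 0], [0, 0, 0], [0, 0, 0], [0, 0, 0], [0, 0, 0], [0, 0, 0], [0, 0, -0.015], [0, 0, -0.015], [0, 0, 0]]' --twist '[[0, 0, 0], [0, 0, 0], [0, 0, 0], [0, 0, 0], [0, 0, 0], [0, 0, 0], [0, 0, 0], [0, 0, 0], [0, 0, 0], [0, 0, 0]]' --fingers '[1, 1, 1, 1, 1, 1, 1, 1, 1, 1]'

```text
time: 24.9
position: [0.6406, 0.0827, 0.05]
tool_rot: [2.186, 2.252, 0.008]
ft_force: [0.1, -0.2, -2.3]
grip_width: 0.712
grip_force: 25.0
```

```bash
python3 go.py .621 .1325 .015 .03
```

```text
t 24.9 pos [0.6406 0.0827 0.05  ] yaw 0.03 tilt [0.006 0.001] j7 0.03 w 0.712 F [ 0.1 -0.2 -2.3] gf 25.0
turn z -0.0002 dp after turn [ 0.0504 -0.0181  0.035 ] dp before turn [ 0.0503 -0.0184  0.0349]
```

Request:
apply_moves --dp '[[0.01, -0.004, 0], [0.01, -0.004, 0], [0.01, -0.004, 0], [0.01, -0.003, 0], [0.0095, -0.003, 0], [0, 0, 0], [0, 0, 0.015], [0, 0, 0.012], [0, 0, 0.004], [0, 0, 0]]' --twist '[[0, 0, 0], [0, 0, 0], [0, 0, 0], [0, 0, 0], [0, 0, 0], [0, 0, 0], [0, 0, 0], [0, 0, 0], [0, 0, 0], [0, 0, 0]]' --fingers '[1, 1, 1, 1, 1, 1, 1, 1, 1, 1]'

```text
time: 25.9
position: [0.6182, 0.1306, 0.0161]
tool_rot: [-2.189, -2.253, 0.001]
ft_force: [-3.9, 0.2, 6.0]
grip_width: 0.72
grip_force: 25.0
```

```bash
python3 go.py .621 .1325 .017 .03
```

```text
t 25.9 pos [0.6182 0.1306 0.0161] yaw 0.029 tilt [-0.001 -0.   ] j7 -0.05 w 0.72 F [-3.9  0.2  6. ] gf 25.0
turn z -0.0011 dp after turn [ 0.0018  0.0028 -0.0009] dp before turn [ 0.0019  0.0028 -0.0009]
```

Request:
apply_moves --dp '[[0, 0, -0.005], [0.0015, 0.003, 0], [0, 0, 0], [0, 0, 0.004], [0, 0, 0]]' --twist '[[0, 0, 0], [0, 0, 0], [0, 0, 0], [0, 0, 0], [0, 0, 0]]' --fingers '[1, 1, 1, 1, 1]'

```text
time: 26.4
position: [0.6212, 0.133, 0.0161]
tool_rot: [-2.188, -2.254, 0.001]
ft_force: [0.2, -0.7, -2.9]
grip_width: 0.715
grip_force: 25.0
```

Request:
apply_moves --dp '[[0, 0, 0], [0, 0, 0], [0, 0, 0], [0, 0, 0], [0, 0, -0.02], [0, 0, -0.04], [0, 0, -0.04], [0, 0, -0.04], [0, 0, -0.04], [0, 0, -0.04]]' --twist '[[0, 0, 0], [0, 0, 0], [0, 0, 0], [0, 0, 0], [0, 0, 0], [0, 0, 0], [0, 0, 0], [0, 0, 0], [0, 0, 0], [0, 0, 0]]' --fingers '[0, 0, 0, 0, 0, 0, 0, 0, 0, 0]'

```text
time: 27.4
position: [0.6211, 0.133, 0.2387]
tool_rot: [2.188, 2.254, 0.001]
ft_force: [0.8, -0.6, -0.3]
grip_width: 1.0
grip_force: 0.0
```

Request:
apply_moves --dp '[[0, 0, 0], [0, 0, 0]]' --twist '[[0, 0, 0], [0, 0, 0]]' --fingers '[0, 0]'

```text
time: 27.6
position: [0.6219, 0.1331, 0.2379]
tool_rot: [2.187, 2.254, 0.004]
ft_force: [0.3, -0.5, -1.0]
grip_width: 0.998
grip_force: 0.0
```

```bash
python3 go.py .44 .035 .25 .03; python3 look.py w16
```

```text
t 27.6 pos [0.6219 0.1331 0.2379] yaw 0.03 tilt [0.002 0.001] j7 -0.11 w 0.998 F [ 0.3 -0.5 -1. ] gf 0.0
turn z -0.0 dp after turn [-0.0926 -0.1848 -0.0121] dp before turn [-0.0926 -0.1847 -0.0126]
red [188. 146.] 2671 [64 54] lid [0.4658 0.1503] lid-shelf [0.4721 0.153 ] disc [0.4531 0.1448]
red [469. 166.] 2785 [76 73] lid [0.7994 0.136 ] lid-shelf [0.792  0.1392] disc [0.8143 0.1292]
red [322. 264.] 1697 [53 37] lid [ 6.272e-01 -3.000e-04] lid-shelf [0.6268 0.0086] disc [ 0.6278 -0.0182]
yellow [321. 217.] 2328 [55 51] lid [0.6249 0.0662] lid-shelf [0.6247 0.0723] disc [0.6254 0.0537]
yellow [177. 222.] 2283 [59 53] lid [0.4431 0.0537] lid-shelf [0.4504 0.0603] disc [0.4286 0.0401]
yellow [375. 349.] 461 [78 13] lid [ 0.7079 -0.1342] lid-shelf [ 0.7042 -0.1198] disc [ 0.7152 -0.1632]
green [321. 161.] 2743 [56 59] lid [0.6222 0.1369] lid-shelf [0.6221 0.1401] disc [0.6225 0.1303]
blue [322. 322.] 995 [50 23] lid [ 0.6302 -0.0899] lid-shelf [ 0.6298 -0.0774] disc [ 0.6311 -0.1153]
```

Green is on its disc. Now yellow.

Request:
apply_moves --dp '[[-0.0155, -0.03, 0], [-0.0155, -0.03, 0], [-0.0155, -0.031, 0], [-0.0155, -0.031, -0.004], [-0.0155, -0.031, -0.004], [-0.015, -0.031, -0.004], [0, 0, 0], [0, 0, 0], [0, 0, 0], [0, 0, 0]]' --twist '[[0, 0, 0], [0, 0, 0], [0, 0, 0], [0, 0, 0], [0, 0, 0], [0, 0, 0], [0, 0, 0], [0, 0, 0], [0, 0, 0], [0, 0, 0]]' --fingers '[0, 0, 0, 0, 0, 0, 0, 0, 0, 0]'

```text
time: 28.65
position: [0.4404, 0.0356, 0.2478]
tool_rot: [-2.187, -2.255, 0.003]
ft_force: [-0.3, -0.5, -0.5]
grip_width: 1.002
grip_force: 0.0
```

```bash
python3 go.py .435 .046 .0 .03; python3 look.py w17
```

```text
t 28.6 pos [0.4404 0.0356 0.2478] yaw 0.031 tilt [-0.001 -0.001] j7 -0.2 w 1.002 F [-0.3 -0.5 -0.5] gf 0.0
turn z 0.0007 dp after turn [ 0.0105 -0.0051  0.2478] dp before turn [ 0.0108 -0.0048  0.2478]
red [341.  65.] 2594 [55 59] lid [0.4587 0.1471] lid-shelf [0.4579 0.1459] disc [0.4603 0.1492]
red [616.  90.] 1831 [53 81] lid [0.775  0.1294] lid-shelf [0.7614 0.1289] disc [0.8021 0.1301]
red [457. 204.] 2333 [56 52] lid [ 0.614 -0.013] lid-shelf [ 0.6069 -0.0078] disc [ 0.6281 -0.0238]
yellow [464. 147.] 2723 [58 58] lid [0.6115 0.0592] lid-shelf [0.6046 0.0615] disc [0.6255 0.0542]
yellow [317. 152.] 2111 [50 52] lid [0.4352 0.0476] lid-shelf [0.4354 0.0504] disc [0.435  0.0418]
yellow [521. 346.] 535 [68 14] lid [ 0.7415 -0.2279] lid-shelf [ 0.7293 -0.214 ] disc [ 0.7659 -0.2559]
green [479.  83.] 3572 [76 63] lid [0.617  0.1329] lid-shelf [0.6099 0.1323] disc [0.6314 0.1339]
blue [336. 219.] 1895 [47 49] lid [ 0.4618 -0.0375] lid-shelf [ 0.4608 -0.0313] disc [ 0.4636 -0.0503]
blue [258. 218.] 1081 [37 36] lid [ 0.361  -0.0394] lid-shelf [ 0.3641 -0.0331] disc [ 0.3547 -0.0523]
blue [456. 251.] 1352 [46 43] lid [ 0.6221 -0.0784] lid-shelf [ 0.6147 -0.0705] disc [ 0.6369 -0.0944]
```

Request:
apply_moves --dp '[[0.012, -0.005, 0.02], [0, 0, 0.04], [0, 0, 0.04], [0, 0, 0.04], [0, 0, 0.04], [0, 0, 0.03], [0, 0, 0.025], [0, 0, 0.014], [0, 0, 0], [0, 0, 0]]' --twist '[[0, 0, 0], [0, 0, 0], [0, 0, 0], [0, 0, 0], [0, 0, 0], [0, 0, 0], [0, 0, 0], [0, 0, 0], [0, 0, 0], [0, 0, 0]]' --fingers '[0, 0, 0, 0, 0, 0, 0, 0, 0, 0]'

```text
time: 29.7
position: [0.4351, 0.0469, -0.0004]
tool_rot: [2.187, 2.254, -0.002]
ft_force: [0.7, -0.2, 0.1]
grip_width: 0.998
grip_force: 0.0
```

Request:
apply_moves --dp '[[0, 0, 0], [0, 0, 0], [0, 0, 0], [0, 0, 0], [0, 0, 0], [0, 0, 0], [0, 0, -0.03], [0, 0, -0.035], [0, 0, -0.035], [0, 0, 0]]' --twist '[[0, 0, 0], [0, 0, 0], [0, 0, 0], [0, 0, 0], [0, 0, 0], [0, 0, 0], [0, 0, 0], [0, 0, 0], [0, 0, 0], [0, 0, 0]]' --fingers '[1, 1, 1, 1, 1, 1, 1, 1, 1, 1]'

```text
time: 30.7
position: [0.4385, 0.0478, 0.1038]
tool_rot: [2.185, 2.252, 0.013]
ft_force: [1.5, -0.2, -2.5]
grip_width: 0.716
grip_force: 25.0
```

```bash
python3 go.py .6245 .0545 .1 .03
```

```text
t 30.7 pos [0.4385 0.0478 0.1038] yaw 0.03 tilt [0.009 0.003] j7 -0.19 w 0.716 F [ 1.5 -0.2 -2.5] gf 25.0
turn z -0.0001 dp after turn [0.0011 0.1861 0.0038] dp before turn [0.0011 0.1861 0.0054]
```

Request:
apply_moves --dp '[[0, 0.03, 0], [0, 0.032, 0], [0, 0.032, 0], [0, 0.032, 0], [0, 0.032, 0], [0, 0.03, 0], [0, 0, 0.02], [0, 0, 0.02], [0, 0, 0], [0, 0, 0]]' --twist '[[0, 0, 0], [0, 0, 0], [0, 0, 0], [0, 0, 0], [0, 0, 0], [0, 0, 0], [0, 0, 0], [0, 0, 0], [0, 0, 0], [0, 0, 0]]' --fingers '[1, 1, 1, 1, 1, 1, 1, 1, 1, 1]'

```text
time: 31.7
position: [0.6218, 0.0524, 0.0584]
tool_rot: [-2.187, -2.254, 0.003]
ft_force: [0.4, 0.0, -2.1]
grip_width: 0.715
grip_force: 25.0
```

```bash
python3 go.py .6245 .054 .0165 .03
```

```text
t 31.7 pos [0.6218 0.0524 0.0584] yaw 0.03 tilt [-0.002 -0.001] j7 0.09 w 0.715 F [ 0.4  0.  -2.1] gf 25.0
turn z -0.0001 dp after turn [0.0015 0.0028 0.0419] dp before turn [0.0016 0.0029 0.0419]
```

Request:
apply_moves --dp '[[0.0015, 0.0025, 0], [0, 0, 0.02], [0, 0, 0.014], [0, 0, 0.007], [0, 0, 0], [0, 0, 0]]' --twist '[[0, 0, 0], [0, 0, 0], [0, 0, 0], [0, 0, 0], [0, 0, 0], [0, 0, 0]]' --fingers '[1, 1, 1, 1, 1, 1]'

```text
time: 32.3
position: [0.6255, 0.0542, 0.0191]
tool_rot: [2.188, 2.254, 0.001]
ft_force: [-0.1, -0.2, -1.4]
grip_width: 0.719
grip_force: 25.0
```

Request:
apply_moves --dp '[[0, 0, 0], [0, 0, 0], [0, 0, 0], [0, 0, 0], [0, 0, -0.02], [0, 0, -0.04], [0, 0, -0.04], [0, 0, -0.04], [0, 0, -0.04], [0, 0, -0.04]]' --twist '[[0, 0, 0], [0, 0, 0], [0, 0, 0], [0, 0, 0], [0, 0, 0], [0, 0, 0], [0, 0, 0], [0, 0, 0], [0, 0, 0], [0, 0, 0]]' --fingers '[0, 0, 0, 0, 0, 0, 0, 0, 0, 0]'

```text
time: 33.3
position: [0.625, 0.0541, 0.2407]
tool_rot: [2.188, 2.254, 0.001]
ft_force: [1.4, 1.2, -0.7]
grip_width: 0.998
grip_force: 0.0
```

```bash
python3 go.py .458 .14 .24 .03
```

```text
t 33.3 pos [0.625  0.0541 0.2407] yaw 0.03 tilt [0.001 0.   ] j7 0.03 w 0.998 F [ 1.4  1.2 -0.7] gf 0.0
turn z -0.0001 dp after turn [ 0.0909 -0.1644  0.0007] dp before turn [ 0.0909 -0.1644  0.0006]
```

Request:
apply_moves --dp '[[0.015, -0.027, 0], [0.015, -0.027, 0], [0.015, -0.027, 0], [0.015, -0.027, 0], [0.015, -0.028, 0], [0.013, -0.028, 0], [0, 0, 0], [0, 0, 0], [0, 0, 0], [0, 0, 0]]' --twist '[[0, 0, 0], [0, 0, 0], [0, 0, 0], [0, 0, 0], [0, 0, 0], [0, 0, 0], [0, 0, 0], [0, 0, 0], [0, 0, 0], [0, 0, 0]]' --fingers '[0, 0, 0, 0, 0, 0, 0, 0, 0, 0]'

```text
time: 34.3
position: [0.4594, 0.1364, 0.2386]
tool_rot: [2.19, 2.252, -0.0]
ft_force: [-0.4, 0.3, 0.3]
grip_width: 0.998
grip_force: 0.0
```

```bash
python3 look.py w18; python3 go.py .458 .147 .0 .03
```

```text
red [321. 153.] 2226 [51 53] lid [0.4588 0.1489] lid-shelf [0.4587 0.1517] disc [0.4589 0.1429]
red [599. 171.] 2962 [84 73] lid [0.793  0.1366] lid-shelf [0.7792 0.14  ] disc [0.8207 0.1296]
yellow [447. 228.] 3038 [68 63] lid [0.6218 0.0589] lid-shelf [0.615  0.0654] disc [0.6353 0.0455]
yellow [469. 350.] 774 [130  20] lid [ 0.6794 -0.1296] lid-shelf [ 0.6703 -0.1153] disc [ 0.6977 -0.1585]
green [453. 168.] 2940 [70 59] lid [0.6173 0.1359] lid-shelf [0.6107 0.1393] disc [0.6305 0.1289]
blue [319. 271.] 622 [41 23] lid [ 0.4614 -0.0082] lid-shelf [0.4612 0.0011] disc [ 0.4617 -0.0271]
blue [422. 326.] 629 [36 27] lid [ 0.6072 -0.0908] lid-shelf [ 0.601  -0.0781] disc [ 0.6195 -0.1165]
t 34.4 pos [0.4593 0.1365 0.2386] yaw 0.028 tilt [ 0.    -0.001] j7 -0.36 w 1.001 F [0.6 0.2 0.2] gf 0.0
turn z -0.0018 dp after turn [ 0.0106 -0.001   0.2386] dp before turn [ 0.0107 -0.0011  0.2386]
```

Request:
apply_moves --dp '[[0.012, 0, 0.02], [0, 0, 0.04], [0, 0, 0.04], [0, 0, 0.04], [0, 0, 0.04], [0, 0, 0.03], [0, 0, 0.019], [0, 0, 0.01], [0, 0, 0], [0, 0, 0]]' --twist '[[0, 0, 0], [0, 0, 0], [0, 0, 0], [0, 0, 0], [0, 0, 0], [0, 0, 0], [0, 0, 0], [0, 0, 0], [0, 0, 0], [0, 0, 0]]' --fingers '[0, 0, 0, 0, 0, 0, 0, 0, 0, 0]'

```text
time: 35.35
position: [0.4592, 0.1493, 0.0004]
tool_rot: [2.188, 2.254, 0.002]
ft_force: [-0.9, -0.1, -0.3]
grip_width: 0.997
grip_force: 0.0
```

Request:
apply_moves --dp '[[0, 0, 0], [0, 0, 0], [0, 0, 0], [0, 0, 0], [0, 0, 0], [0, 0, 0], [0, 0, -0.03], [0, 0, -0.04], [0, 0, -0.045], [0, 0, 0]]' --twist '[[0, 0, 0], [0, 0, 0], [0, 0, 0], [0, 0, 0], [0, 0, 0], [0, 0, 0], [0, 0, 0], [0, 0, 0], [0, 0, 0], [0, 0, 0]]' --fingers '[1, 1, 1, 1, 1, 1, 1, 1, 1, 1]'

```text
time: 36.35
position: [0.4626, 0.1509, 0.1202]
tool_rot: [2.186, 2.252, 0.017]
ft_force: [0.2, -0.3, -2.3]
grip_width: 0.718
grip_force: 25.0
```

```bash
python3 go.py .627 -.0238 .115 .03
```

```text
t 36.4 pos [0.4626 0.1509 0.1202] yaw 0.03 tilt [0.01  0.006] j7 -0.34 w 0.718 F [ 0.2 -0.3 -2.3] gf 25.0
turn z -0.0002 dp after turn [-0.1795  0.159   0.0052] dp before turn [-0.1795  0.159   0.0058]
```

Request:
apply_moves --dp '[[-0.024, 0.022, 0], [-0.026, 0.024, 0], [-0.026, 0.024, 0], [-0.026, 0.024, 0], [-0.026, 0.024, 0], [-0.026, 0.024, 0], [-0.024, 0.02, 0], [0, 0, 0.02], [0, 0, 0.02], [0, 0, 0]]' --twist '[[0, 0, 0], [0, 0, 0], [0, 0, 0], [0, 0, 0], [0, 0, 0], [0, 0, 0], [0, 0, 0], [0, 0, 0], [0, 0, 0], [0, 0, 0]]' --fingers '[1, 1, 1, 1, 1, 1, 1, 1, 1, 1]'

```text
time: 37.35
position: [0.6221, -0.024, 0.0699]
tool_rot: [-2.185, -2.25, 0.01]
ft_force: [-1.4, 0.9, -2.8]
grip_width: 0.716
grip_force: 25.0
```

Request:
apply_moves --dp '[[0, 0, 0], [0, 0, 0]]' --twist '[[0, 0, 0], [0, 0, 0]]' --fingers '[1, 1]'

```text
time: 37.55
position: [0.6261, -0.0237, 0.0753]
tool_rot: [2.187, 2.254, 0.001]
ft_force: [-0.4, 0.4, -2.2]
grip_width: 0.718
grip_force: 25.0
```

```bash
python3 go.py .627 -.0235 .017 .03
```

```text
t 37.5 pos [ 0.6261 -0.0237  0.0753] yaw 0.03 tilt [ 0.001 -0.   ] j7 0.23 w 0.718 F [-0.4  0.4 -2.2] gf 25.0
turn z 0.0004 dp after turn [0.0002 0.001  0.0583] dp before turn [0.0002 0.0009 0.0583]
```

Request:
apply_moves --dp '[[0, 0.001, 0.02], [0, 0, 0.02], [0, 0, 0.014], [0, 0, 0.004], [0, 0, 0], [0, 0, 0]]' --twist '[[0, 0, 0], [0, 0, 0], [0, 0, 0], [0, 0, 0], [0, 0, 0], [0, 0, 0]]' --fingers '[1, 1, 1, 1, 1, 1]'

```text
time: 38.15
position: [0.6275, -0.0239, 0.0176]
tool_rot: [2.187, 2.254, 0.002]
ft_force: [0.5, -0.5, -1.6]
grip_width: 0.713
grip_force: 25.0
```

Request:
apply_moves --dp '[[0, 0, 0], [0, 0, 0], [0, 0, 0], [0, 0, 0], [0, 0, -0.02], [0, 0, -0.04], [0, 0, -0.04], [0, 0, -0.04], [0, 0, -0.04], [0, 0, -0.04]]' --twist '[[0, 0, 0], [0, 0, 0], [0, 0, 0], [0, 0, 0], [0, 0, 0], [0, 0, 0], [0, 0, 0], [0, 0, 0], [0, 0, 0], [0, 0, 0]]' --fingers '[0, 0, 0, 0, 0, 0, 0, 0, 0, 0]'

```text
time: 39.15
position: [0.6263, -0.0239, 0.2386]
tool_rot: [2.188, 2.254, 0.001]
ft_force: [0.7, -0.5, 1.1]
grip_width: 1.001
grip_force: 0.0
```

```bash
python3 go.py .461 -.05 .24 .03
```

```text
t 39.1 pos [ 0.6263 -0.0239  0.2386] yaw 0.03 tilt [0.001 0.   ] j7 0.17 w 1.001 F [ 0.7 -0.5  1.1] gf 0.0
turn z -0.0002 dp after turn [-0.0211 -0.166  -0.0014] dp before turn [-0.0211 -0.166  -0.0015]
```

Request:
apply_moves --dp '[[-0.0035, -0.027, 0], [-0.0035, -0.027, 0], [-0.0035, -0.028, 0], [-0.0035, -0.028, 0], [-0.0035, -0.028, 0], [-0.0035, -0.028, 0], [0, 0, 0], [0, 0, 0], [0, 0, 0], [0, 0, 0]]' --twist '[[0, 0, 0], [0, 0, 0], [0, 0, 0], [0, 0, 0], [0, 0, 0], [0, 0, 0], [0, 0, 0], [0, 0, 0], [0, 0, 0], [0, 0, 0]]' --fingers '[0, 0, 0, 0, 0, 0, 0, 0, 0, 0]'

```text
time: 40.15
position: [0.4619, -0.0497, 0.2366]
tool_rot: [2.187, 2.254, -0.001]
ft_force: [-0.3, -0.2, -0.5]
grip_width: 0.999
grip_force: 0.0
```

```bash
python3 look.py w19; python3 go.py .461 -.042 .0 .03
```

```text
red [618.  22.] 790 [45 48] lid [0.7695 0.1113] lid-shelf [0.7567 0.108 ] disc [0.7952 0.1176]
red [460. 146.] 3743 [74 65] lid [ 0.6234 -0.0228] lid-shelf [ 0.6166 -0.0205] disc [ 0.6369 -0.0276]
yellow [469.  76.] 4343 [81 67] lid [0.6216 0.0536] lid-shelf [0.6149 0.0527] disc [0.635  0.0551]
yellow [541. 345.] 409 [64 15] lid [ 0.7824 -0.3027] lid-shelf [ 0.7691 -0.2888] disc [ 0.8091 -0.3306]
green [471.  16.] 2060 [80 39] lid [0.6138 0.1123] lid-shelf [0.6075 0.109 ] disc [0.6266 0.1187]
blue [322. 156.] 2192 [51 53] lid [ 0.4623 -0.0404] lid-shelf [ 0.4622 -0.0374] disc [ 0.4625 -0.0466]
blue [236. 157.] 1306 [41 39] lid [ 0.3621 -0.0435] lid-shelf [ 0.3661 -0.0404] disc [ 0.354  -0.0501]
blue [447. 201.] 2374 [56 52] lid [ 0.6176 -0.0911] lid-shelf [ 0.611 -0.086] disc [ 0.6306 -0.1016]
t 40.2 pos [ 0.4618 -0.0497  0.2365] yaw 0.03 tilt [-0.    -0.001] j7 -0.01 w 1.002 F [ 0.8  0.7 -0.3] gf 0.0
turn z -0.0 dp after turn [ 0.0078 -0.0006  0.2365] dp before turn [ 0.008  -0.0005  0.2365]
```

Request:
apply_moves --dp '[[0.009, 0.0005, 0.02], [0, 0, 0.04], [0, 0, 0.04], [0, 0, 0.04], [0, 0, 0.04], [0, 0, 0.03], [0, 0, 0.017], [0, 0, 0.01], [0, 0, 0], [0, 0, 0]]' --twist '[[0, 0, 0], [0, 0, 0], [0, 0, 0], [0, 0, 0], [0, 0, 0], [0, 0, 0], [0, 0, 0], [0, 0, 0], [0, 0, 0], [0, 0, 0]]' --fingers '[0, 0, 0, 0, 0, 0, 0, 0, 0, 0]'

```text
time: 41.2
position: [0.4623, -0.0409, 0.0002]
tool_rot: [2.187, 2.254, 0.001]
ft_force: [0.1, -0.5, 0.6]
grip_width: 0.999
grip_force: 0.0
```

Request:
apply_moves --dp '[[0, 0, 0], [0, 0, 0], [0, 0, 0], [0, 0, 0], [0, 0, 0], [0, 0, 0], [0, 0, -0.03], [0, 0, -0.035], [0, 0, -0.035], [0, 0, 0]]' --twist '[[0, 0, 0], [0, 0, 0], [0, 0, 0], [0, 0, 0], [0, 0, 0], [0, 0, 0], [0, 0, 0], [0, 0, 0], [0, 0, 0], [0, 0, 0]]' --fingers '[1, 1, 1, 1, 1, 1, 1, 1, 1, 1]'

```text
time: 42.2
position: [0.4651, -0.0407, 0.1036]
tool_rot: [2.185, 2.251, 0.012]
ft_force: [0.6, 0.7, -3.2]
grip_width: 0.718
grip_force: 25.0
```

```bash
python3 go.py .6295 -.1018 .1 .03
```

```text
t 42.2 pos [ 0.4651 -0.0407  0.1036] yaw 0.03 tilt [0.009 0.002] j7 0.04 w 0.718 F [ 0.6  0.7 -3.2] gf 25.0
turn z -0.0 dp after turn [-0.066   0.1625  0.0036] dp before turn [-0.066   0.1625  0.0049]
```

Request:
apply_moves --dp '[[-0.011, 0.026, 0], [-0.011, 0.027, 0], [-0.011, 0.028, 0], [-0.011, 0.028, 0], [-0.011, 0.028, 0], [-0.011, 0.028, 0], [0, 0, 0.02], [0, 0, 0.02], [0, 0, 0], [0, 0, 0]]' --twist '[[0, 0, 0], [0, 0, 0], [0, 0, 0], [0, 0, 0], [0, 0, 0], [0, 0, 0], [0, 0, 0], [0, 0, 0], [0, 0, 0], [0, 0, 0]]' --fingers '[1, 1, 1, 1, 1, 1, 1, 1, 1, 1]'

```text
time: 43.2
position: [0.6273, -0.1017, 0.0583]
tool_rot: [-2.187, -2.253, 0.003]
ft_force: [-0.3, 0.2, -1.6]
grip_width: 0.716
grip_force: 25.0
```

```bash
python3 go.py .6295 -.1018 .017 .03
```

```text
t 43.2 pos [ 0.6273 -0.1017  0.0583] yaw 0.03 tilt [-0.002 -0.   ] j7 0.4 w 0.716 F [-0.3  0.2 -1.6] gf 25.0
turn z -0.0001 dp after turn [-0.0001  0.0022  0.0413] dp before turn [-0.0001  0.0023  0.0413]
```

Request:
apply_moves --dp '[[0, 0.001, 0.02], [0, 0, 0.014], [0, 0, 0.006], [0, 0, 0], [0, 0, 0]]' --twist '[[0, 0, 0], [0, 0, 0], [0, 0, 0], [0, 0, 0], [0, 0, 0]]' --fingers '[1, 1, 1, 1, 1]'

```text
time: 43.7
position: [0.6298, -0.1018, 0.0203]
tool_rot: [2.187, 2.254, 0.001]
ft_force: [-0.0, -0.7, -2.1]
grip_width: 0.716
grip_force: 25.0
```

Request:
apply_moves --dp '[[0, 0, 0], [0, 0, 0], [0, 0, 0], [0, 0, 0], [0, 0, -0.02], [0, 0, -0.04], [0, 0, -0.045], [0, 0, -0.045], [0, 0, -0.045], [0, 0, -0.045]]' --twist '[[0, 0, 0], [0, 0, 0], [0, 0, 0], [0, 0, 0], [0, 0, 0], [0, 0, 0], [0, 0, 0], [0, 0, 0], [0, 0, 0], [0, 0, 0]]' --fingers '[0, 0, 0, 0, 0, 0, 0, 0, 0, 0]'

```text
time: 44.7
position: [0.6291, -0.1019, 0.262]
tool_rot: [2.188, 2.254, 0.001]
ft_force: [0.9, 0.8, -0.4]
grip_width: 0.997
grip_force: 0.0
```

Request:
apply_moves --dp '[[0, 0, -0.03], [0, 0, -0.02], [0, 0, 0], [0, 0, 0]]' --twist '[[0, 0, 0], [0, 0, 0], [0, 0, 0], [0, 0, 0]]' --fingers '[0, 0, 0, 0]'

```text
time: 45.1
position: [0.6293, -0.1019, 0.3094]
tool_rot: [2.188, 2.254, 0.0]
ft_force: [-0.0, 0.4, -0.4]
grip_width: 1.001
grip_force: 0.0
```

```bash
python3 go.py .54 -.3 .28 .03; python3 look.py w20
```

```text
t 45.1 pos [ 0.6293 -0.1019  0.3094] yaw 0.03 tilt [0. 0.] j7 0.32 w 1.001 F [-0.   0.4 -0.4] gf 0.0
turn z -0.0002 dp after turn [-0.1953 -0.0952  0.0294] dp before turn [-0.1953 -0.0952  0.0294]
red [322.  95.] 2371 [53 55] lid [ 0.628  -0.0233] lid-shelf [ 0.6279 -0.0232] disc [ 0.628  -0.0237]
yellow [322.  33.] 2826 [55 65] lid [0.6259 0.0513] lid-shelf [0.6259 0.0488] disc [0.6258 0.056 ]
blue [128. 107.] 1172 [40 34] lid [ 0.3688 -0.0464] lid-shelf [ 0.3778 -0.0455] disc [ 0.3508 -0.0485]
blue [322. 151.] 2158 [50 53] lid [ 0.6309 -0.0987] lid-shelf [ 0.6308 -0.096 ] disc [ 0.6312 -0.1045]
```

View pics/w20.png

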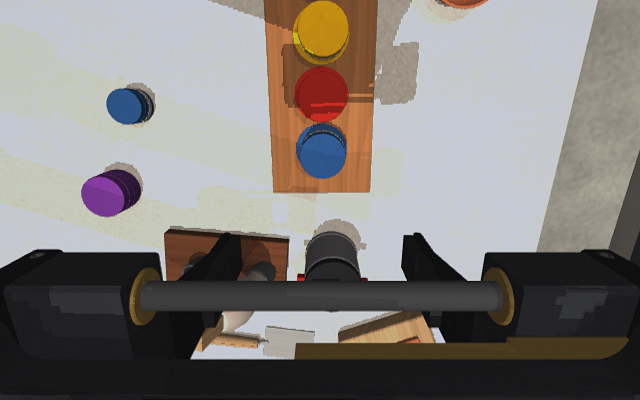

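Blue, red and yellow lids sit centred over their discs (px (322,155), (322,95), (322,33)); green will be checked later. Now I'll turn the tool to look at the form in the rack.

Request:
apply_moves --dp '[[0, 0, 0], [0, 0, 0], [0, 0, 0], [0, 0, 0], [0, 0, 0], [0, 0, 0], [0, 0, 0], [0, 0, 0], [0, 0, 0], [0, 0, 0]]' --twist '[[0, 0, 0.147], [0, 0, 0.147], [0, 0, 0.147], [0, 0, 0.147], [0, 0, 0.147], [0, 0, 0.147], [0, 0, 0.147], [0, 0, 0.147], [0, 0, 0.147], [0, 0, 0.147]]' --fingers '[0, 0, 0, 0, 0, 0, 0, 0, 0, 0]'

```text
time: 46.15
position: [0.6286, -0.1014, 0.3078]
tool_rot: [-3.135, -0.196, 0.004]
ft_force: [0.3, -0.2, 1.0]
grip_width: 1.002
grip_force: 0.0
```

Request:
apply_moves --dp '[[0, 0, 0], [-0.026, 0.025, 0], [-0.026, 0.025, 0], [-0.026, 0.025, 0], [-0.026, 0.025, 0], [-0.026, 0.025, 0], [-0.026, 0.025, 0], [-0.026, 0.025, 0], [-0.025, 0.02, 0], [0, 0, 0]]' --twist '[[0, 0, 0.13], [0, 0, 0], [0, 0, 0], [0, 0, 0], [0, 0, 0], [0, 0, 0], [0, 0, 0], [0, 0, 0], [0, 0, 0], [0, 0, 0]]' --fingers '[0, 0, 0, 0, 0, 0, 0, 0, 0, 0]'

```text
time: 47.15
position: [0.4179, -0.3009, 0.3085]
tool_rot: [-3.139, 0.011, 0.001]
ft_force: [-0.0, -0.3, 0.8]
grip_width: 1.001
grip_force: 0.0
```

Request:
apply_moves --dp '[[0, 0, 0], [0, 0, 0]]' --twist '[[0, 0, 0], [0, 0, 0]]' --fingers '[0, 0]'

```text
time: 47.35
position: [0.4231, -0.2954, 0.3089]
tool_rot: [-3.141, -0.005, 0.002]
ft_force: [-0.2, 0.2, -0.7]
grip_width: 0.999
grip_force: 0.0
```

```bash
python3 go.py .42 -.3 .3 -1.57; python3 - <<'E'
from h import *
st=ctrl.get_state(); C=cam("wrist",st); im=get_image("wrist"); cv2.imwrite("pics/w21.png",im[:,:,::-1])
u=proj(C,[[.495,-.294,.186],[.545,-.297,.05],[.442,-.292,.05]]).astype(int); print(u)
np.savez("w21.npz",pos=st["position"],rot=st["tool_rot"])
x0,y0=240,30
cv2.imwrite("pics/w21c.png",cv2.resize(im[y0:y0+220,x0:x0+240],None,fx=2.7,fy=2.7,interpolation=cv2.INTER_CUBIC)[:,:,::-1])
E
```

```text
t 47.4 pos [ 0.4231 -0.2954  0.3089] yaw -1.568 tilt [-0.001  0.001] j7 -1.05 w 0.999 F [-0.2  0.2 -0.7] gf 0.0
turn z 0.0021 dp after turn [-0.0031  0.0046  0.0089] dp before turn [-0.0031  0.0046  0.0089]
[[320 103]
 [323  59]
 [319 140]]
```

View pics/w21c.png

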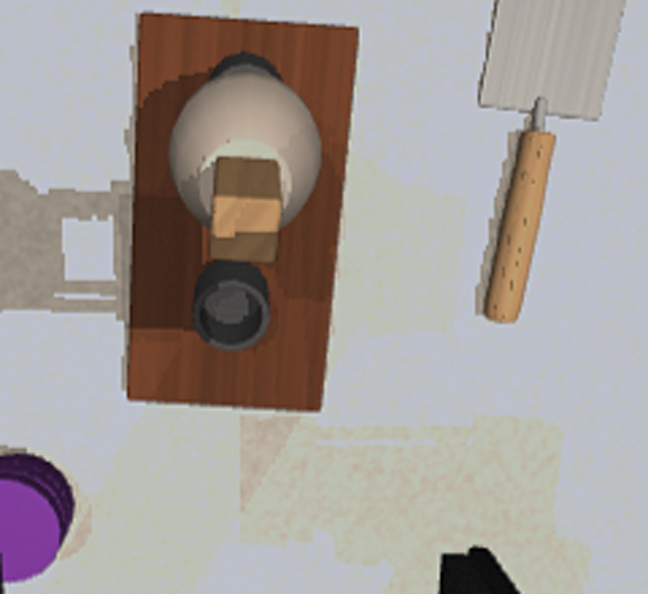

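Crop shows the block top quad at crop (213,196),(282,199),(275,261),(210,259), with its sides aligned with the rack, and the empty cup's rim centred at (231,308). Solving for the form's pose.

```bash
cat > form.py <<'E'
from h import *
d=np.load("w21.npz"); C=cam("wrist",{"position":d["pos"],"tool_rot":d["rot"]})
px=lambda u,v:np.array([240+u/2.7,30+v/2.7])
rx=np.array([np.cos(-.034),np.sin(-.034),0])
E=ray(C,px(231,308),.05); cup=E+.1*rx; print("empty cup",E.round(4),"form cup",cup.round(4))
for z in (.18,.183,.186,.189,.192): 
    t=ray(C,px(245,229),z); v=t-cup; print(z,t.round(4),"len",np.linalg.norm(v).round(4),"tilt",np.degrees(np.arctan2(np.hypot(v[0],v[1]),v[2])).round(1),"along/side",(-v@rx).round(4),(v@[-rx[1],rx[0],0]).round(4))
a,b,c,e=[ray(C,px(*q),.186) for q in((213,196),(282,199),(275,261),(210,259))]
print("sides",[np.linalg.norm(q).round(4) for q in(b-a,c-b,e-c,a-e)])
rim=[ray(C,px(*q),.02)[:2] for q in((140,14),(357,29),(320,411),(127,400))]; print("rack",np.round(rim,4),np.mean(rim,0).round(4))
E
python3 form.py
```

```text
empty cup [ 0.4368 -0.3002  0.05  ] form cup [ 0.5368 -0.3036  0.05  ]
0.18 [ 0.4846 -0.3034  0.18  ] len 0.1401 tilt 21.9 along/side 0.0522 -0.0016
0.183 [ 0.4848 -0.3033  0.183 ] len 0.1428 tilt 21.3 along/side 0.052 -0.0015
0.186 [ 0.485  -0.3033  0.186 ] len 0.1455 tilt 20.8 along/side 0.0518 -0.0014
0.189 [ 0.4852 -0.3032  0.189 ] len 0.1483 tilt 20.4 along/side 0.0516 -0.0014
0.192 [ 0.4854 -0.3031  0.192 ] len 0.151 tilt 19.9 along/side 0.0514 -0.0013
sides [np.float64(0.0239), np.float64(0.0212), np.float64(0.0229), np.float64(0.0214)]
rack [[ 0.5777 -0.2545]
 [ 0.5712 -0.3623]
 [ 0.3745 -0.351 ]
 [ 0.3805 -0.2425]] [ 0.476  -0.3026]
```

The form leans 20.5° in line with the rack: block top at (0.485,-0.303,0.187), length check 145 mm, as it must be. Tilting the tool along its axis now.

Request:
apply_moves --dp '[[0, 0, 0], [0, 0, 0], [0, 0, 0], [0, 0, 0], [0, 0, 0], [0, 0, 0]]' --twist '[[0, 0, 0.035], [0, 0.12, 0], [0, 0.12, 0], [0, 0.115, 0], [0, 0, 0], [0, 0, 0]]' --fingers '[0, 0, 0, 0, 0, 0]'

```text
time: 48.0
position: [0.4211, -0.2974, 0.3071]
tool_rot: [-3.115, 0.054, -0.36]
ft_force: [0.3, -0.1, -0.1]
grip_width: 1.001
grip_force: 0.0
```

```bash
cat > gf.py <<'E'
import sys
from h import *
P=np.array(list(map(float,sys.argv[1:4])))
s=ctrl.get_state(); M=R.from_rotvec(s["tool_rot"]).as_matrix()
print("t",s["time"],"pos",s["position"].round(4),"y",M[:,1].round(3),"z",M[:,2].round(3),"dp",(M.T@(P-s["position"])).round(4),"w",s["grip_width"].round(3),"gf",s["grip_force"],"F",s["ft_force"].round(1))
print("q",s["joint_positions"].round(2))
E
python3 gf.py .4687 -.3026 .231
```

```text
Traceback (most recent call last):
  File "gf.py", line 5, in <module>
    print("t",s["time"],"pos",s["position"].round(4),"y",M[:,1].round(3),"z",M[:,2].round(3),"dp",(M.T@(P-s["position"])).round(4),"w",s["grip_width"].round(3),"gf",s["grip_force"],"F",s["ft_force"].round(1))
                                                                                                                                       ^^^^^^^^^^^^^^^^^^^^^
AttributeError: 'float' object has no attribute 'round'
```

```bash
sed -i 's/s\["grip_width"\].round(3)/round(s["grip_width"],3)/' gf.py; python3 gf.py .4687 -.3026 .231
```

```text
t 48.0 pos [ 0.4211 -0.2974  0.3071] y [-0.033 -0.999 -0.009] z [ 0.228  0.001 -0.974] dp [0.0291 0.0043 0.085 ] w 1.001 gf 0.0 F [ 0.3 -0.1 -0.1]
q [-0.3  -0.29  0.8   1.77  0.1   1.38 -1.12]
```

Request:
apply_moves --dp '[[0.02, 0.002, 0.01], [0.02, 0.002, 0.01], [0.02, 0, 0.01], [0, 0, 0.01], [0, 0, 0], [0, 0, 0], [0, 0, 0]]' --twist '[[0, 0, 0], [0, 0, 0], [0, 0, 0], [0, 0.06, 0], [0, 0.06, 0], [0, 0, 0], [0, 0, 0]]' --fingers '[0, 0, 0, 0, 0, 0, 0]'

```text
time: 48.7
position: [0.4907, -0.3007, 0.2824]
tool_rot: [-3.088, 0.045, -0.548]
ft_force: [0.7, -0.2, 0.8]
grip_width: 1.004
grip_force: 0.0
```

```bash
python3 gf.py .4687 -.3026 .231
```

```text
t 48.7 pos [ 0.4907 -0.3007  0.2824] y [-0.027 -1.    -0.01 ] z [ 0.344 -0.    -0.939] dp [-0.0382  0.003   0.0407] w 1.004 gf 0.0 F [ 0.7 -0.2  0.8]
q [-0.35 -0.23  0.87  1.8   0.    1.18 -1.07]
```

Request:
apply_moves --dp '[[-0.012, 0.001, 0.012], [-0.013, 0.001, 0.013], [-0.013, 0.001, 0.015], [0, 0, 0.01], [0, 0, 0], [0, 0, 0]]' --twist '[[0, 0, 0], [0, 0, 0], [0, 0, 0], [0, 0, 0], [0, 0, 0], [0, 0, 0]]' --fingers '[0, 0, 0, 0, 0, 0]'

```text
time: 49.3
position: [0.472, -0.3042, 0.2231]
tool_rot: [-3.089, 0.049, -0.55]
ft_force: [0.6, 0.4, 0.1]
grip_width: 1.001
grip_force: 0.0
```

```bash
python3 gf.py .5034 -.304 .1373
```

```text
t 49.3 pos [ 0.472  -0.3042  0.2231] y [-0.03  -1.    -0.009] z [ 0.345 -0.002 -0.939] dp [-0.0002 -0.0004  0.0914] w 1.001 gf 0.0 F [0.6 0.4 0.1]
q [-0.31 -0.24  0.87  1.93 -0.    1.07 -1.03]
```

Request:
apply_moves --dp '[[0, 0, 0.02], [0, 0, 0.02], [0, 0, 0.02], [0, 0, 0.015], [0, 0, 0.01], [0, 0, 0], [0, 0, 0]]' --twist '[[0, 0, 0], [0, 0, 0], [0, 0, 0], [0, 0, 0], [0, 0, 0], [0, 0, 0], [0, 0, 0]]' --fingers '[0, 0, 0, 0, 0, 0, 0]'

```text
time: 50.0
position: [0.5008, -0.3048, 0.1435]
tool_rot: [-3.089, 0.05, -0.551]
ft_force: [0.4, -0.6, -0.9]
grip_width: 0.998
grip_force: 0.0
```

```bash
python3 gf.py .5034 -.304 .1373; python3 - <<'E'
from h import *
a=get_image("side")[120:320,250:450]; b=get_image("scene")[80:240,170:330]
cv2.imwrite("pics/f1.png",np.hstack([cv2.resize(a,(400,400)),cv2.resize(b,(400,400))])[:,:,::-1])
E
```

```text
t 50.0 pos [ 0.5008 -0.3048  0.1435] y [-0.031 -0.999 -0.009] z [ 0.346 -0.003 -0.938] dp [ 0.0002 -0.0009  0.0067] w 0.998 gf 0.0 F [ 0.4 -0.6 -0.9]
q [-0.37 -0.07  0.99  1.99 -0.18  0.91 -0.88]
```

View pics/f1.png

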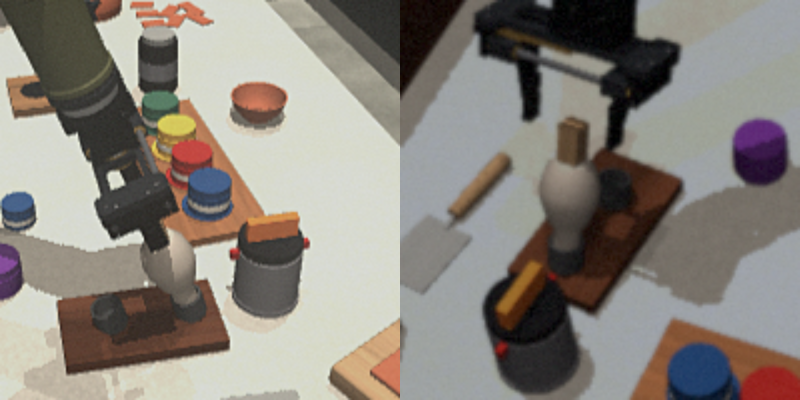

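The tips straddle the block (scene crop: tips (530,115) and (617,140), block between at (572,140)), but only about 12 mm below its top. Going 14 mm deeper, then gripping.

Request:
apply_moves --dp '[[0, 0, 0.005], [0, 0, 0.005], [0, 0, 0.004], [0, 0, 0], [0, 0, 0]]' --twist '[[0, 0, 0], [0, 0, 0], [0, 0, 0], [0, 0, 0], [0, 0, 0]]' --fingers '[0, 0, 0, 0.3, 0.5]'

```text
time: 50.6
position: [0.5047, -0.3047, 0.1292]
tool_rot: [-3.089, 0.051, -0.549]
ft_force: [-0.8, -0.4, 0.2]
grip_width: 0.892
grip_force: 0.0
```

Request:
apply_moves --dp '[[0, 0, 0], [0, 0, 0], [0, 0, 0], [0, 0, 0], [0, 0, 0], [0, 0, 0], [0, 0, 0], [0, 0, 0], [0, 0, 0], [0, 0, 0]]' --twist '[[0, 0, 0], [0, 0, 0], [0, 0, 0], [0, 0, 0], [0, 0, 0], [0, 0, 0], [0, 0, 0], [0, 0, 0], [0, 0, 0], [0, 0, 0]]' --fingers '[1, 1, 1, 1, 1, 1, 1, 1, 1, 1]' --newtons 45

```text
time: 51.6
position: [0.5048, -0.3048, 0.1294]
tool_rot: [-3.089, 0.051, -0.55]
ft_force: [-0.0, -1.1, -0.3]
grip_width: 0.275
grip_force: 44.6
```

```bash
python3 gf.py .5034 -.304 .1373
```

```text
t 51.6 pos [ 0.5048 -0.3048  0.1294] y [-0.031 -0.999 -0.009] z [ 0.345 -0.002 -0.939] dp [ 0.0013 -0.0008 -0.0079] w 0.275 gf 44.63959600310773 F [-0.  -1.1 -0.3]
q [-0.37 -0.03  1.01  2.   -0.23  0.88 -0.84]
```

Gripped at 24 mm, the block's width. Drawing out along the axis.

Request:
apply_moves --dp '[[0, 0, -0.005], [0, 0, -0.008], [0, 0, -0.01], [0, 0, -0.01], [0, 0, -0.01], [0, 0, -0.01], [0, 0, -0.01], [0, 0, -0.005], [0, 0, 0], [0, 0, 0]]' --twist '[[0, 0, 0], [0, 0, 0], [0, 0, 0], [0, 0, 0], [0, 0, 0], [0, 0, 0], [0, 0, 0], [0, 0, 0], [0, 0, 0], [0, 0, 0]]' --fingers '[1, 1, 1, 1, 1, 1, 1, 1, 1, 1]' --newtons 45

```text
time: 52.6
position: [0.4812, -0.3044, 0.193]
tool_rot: [-3.088, 0.051, -0.549]
ft_force: [0.4, 0.0, -3.3]
grip_width: 0.274
grip_force: 44.6
```

```bash
python3 gf.py .49 -.304 .28
```

```text
t 52.6 pos [ 0.4812 -0.3044  0.193 ] y [-0.031 -0.999 -0.01 ] z [ 0.345 -0.001 -0.939] dp [ 0.0382 -0.0015 -0.0786] w 0.274 gf 44.6149946982041 F [ 0.4  0.  -3.3]
q [-0.34 -0.19  0.92  1.96 -0.05  1.01 -0.99]
```

Request:
apply_moves --dp '[[0.007, 0, -0.019], [0.007, 0, -0.019], [0.007, 0, -0.019], [0.007, 0, -0.019], [0, 0, 0], [0, 0, 0], [0, 0, 0], [0, 0, 0], [0, 0, 0], [0, 0, 0]]' --twist '[[0, 0, 0], [0, 0, 0], [0, 0, 0], [0, 0, 0], [0, -0.07, 0], [0, -0.07, 0], [0, -0.07, 0], [0, -0.07, 0], [0, -0.07, 0], [0, 0, 0]]' --fingers '[1, 1, 1, 1, 1, 1, 1, 1, 1, 1]'

```text
time: 53.6
position: [0.4844, -0.3033, 0.272]
tool_rot: [-3.134, 0.042, 0.003]
ft_force: [0.0, 0.6, -3.8]
grip_width: 0.271
grip_force: 44.8
```

Request:
apply_moves --dp '[[0, 0, 0], [0, 0, 0], [0, 0, 0]]' --twist '[[0, 0, 0], [0, 0, 0], [0, 0, 0]]' --fingers '[1, 1, 1]'

```text
time: 53.9
position: [0.4806, -0.3057, 0.2747]
tool_rot: [-3.131, 0.051, -0.007]
ft_force: [0.2, 0.4, -4.0]
grip_width: 0.273
grip_force: 44.8
```

```bash
python3 gf.py .435 .303 .27
```

```text
t 53.9 pos [ 0.4806 -0.3057  0.2747] y [-0.032 -0.999 -0.011] z [ 0.005  0.011 -1.   ] dp [-0.0653 -0.6069  0.0109] w 0.273 gf 44.81550116557628 F [ 0.2  0.4 -4. ]
q [-0.3   0.16  0.95  1.54 -0.14  1.51 -0.95]
```

Upright with the form's weight held. Carrying it to the board in gentle steps, trimming the small residual tilt.

Request:
apply_moves --dp '[[0, -0.01, 0], [0, -0.02, 0], [0, -0.028, 0], [0, -0.03, 0], [0, -0.03, 0], [0, -0.03, 0], [0, -0.03, 0], [0, -0.03, 0], [0, -0.03, 0], [0, -0.03, 0]]' --twist '[[-0.005, -0.005, 0], [-0.006, 0, 0], [0, 0, 0], [0, 0, 0], [0, 0, 0], [0, 0, 0], [0, 0, 0], [0, 0, 0], [0, 0, 0], [0, 0, 0]]' --fingers '[1, 1, 1, 1, 1, 1, 1, 1, 1, 1]'

```text
time: 54.9
position: [0.4893, -0.0366, 0.2749]
tool_rot: [-3.14, 0.05, 0.001]
ft_force: [0.7, 0.5, -3.5]
grip_width: 0.27
grip_force: 44.8
```

Request:
apply_moves --dp '[[0, -0.03, 0], [0, -0.03, 0], [0, -0.03, 0], [0, -0.03, 0], [0, -0.03, 0], [0, -0.03, 0], [0, -0.025, 0], [0, -0.02, 0], [0, -0.01, 0], [0, 0, 0]]' --twist '[[0, 0, 0], [0, 0, 0], [0, 0, 0], [0, 0, 0], [0, 0, 0], [0, 0, 0], [0, 0, 0], [0, 0, 0], [0, 0, 0], [0, 0, 0]]' --fingers '[1, 1, 1, 1, 1, 1, 1, 1, 1, 1]'

```text
time: 55.9
position: [0.4968, 0.1985, 0.2739]
tool_rot: [3.14, -0.046, -0.004]
ft_force: [0.3, -0.0, -4.0]
grip_width: 0.274
grip_force: 44.8
```

```bash
python3 gf.py .435 .303 .27
```

```text
t 55.9 pos [0.4968 0.1985 0.2739] y [-0.029 -1.     0.001] z [-0.003 -0.001 -1.   ] dp [-0.0648 -0.1027  0.0039] w 0.274 gf 44.81587492860854 F [ 0.3 -0.  -4. ]
q [-0.85  0.04  0.44  1.61 -0.02  1.5  -2.01]
```

```bash
cat > disc.py <<'E'
import sys
from h import *
st=ctrl.get_state(); C=cam("wrist",st); im=get_image("wrist"); cv2.imwrite(f"pics/{sys.argv[1]}.png",im[:,:,::-1])
u=proj(C,[[.434,.302,.018],[.533,.299,.018],[.621,.1325,.064]]); print("pred",u.round())
for c,a,p in blobs(cv2.inRange(im,(0,0,0),(48,48,48)),3,200):
    if p[:,1].max()<242: print("black",c,a,p.max(0)-p.min(0),fit(C,hullc(p),.03,.018,.0181).round(4))
h=cv2.cvtColor(im,cv2.COLOR_RGB2HSV)
for c,a,p in blobs(cv2.inRange(h,(60,60,90),(100,255,255)),3,200): print("green",c,a,p.max(0)-p.min(0),fit(C,hullc(p),.032,.064,.0641).round(4))
E
python3 disc.py w22
```

```text
pred [[251. 199.]
 [247. 130.]
 [377.  51.]]
black [251.6  34.9] 934 [67 58] [0.6539 0.2902]
black [245.6 129.9] 1501 [43 43] [0.5322 0.3004]
black [629. 187.] 710 [24 82] [ 0.4348 -0.2377]
black [252.  200.3] 1240 [40 38] [0.4321 0.301 ]
green [375.1  53.6] 2687 [55 64] [0.6169 0.1357]
```

Request:
apply_moves --dp '[[-0.008, -0.01, 0], [-0.015, -0.022, 0.01], [-0.015, -0.023, 0.015], [-0.015, -0.023, 0.02], [-0.01, -0.015, 0.02], [-0.005, -0.0075, 0.02], [0, 0, 0.015], [0, 0, 0.01], [0, 0, 0], [0, 0, 0]]' --twist '[[0, 0, 0], [0, 0, 0], [0, 0, 0], [0, 0, 0], [0, 0, 0], [0, 0, 0], [0, 0, 0], [0, 0, 0], [0, 0, 0], [0, 0, 0]]' --fingers '[1, 1, 1, 1, 1, 1, 1, 1, 1, 1]'

```text
time: 56.95
position: [0.4329, 0.2992, 0.1645]
tool_rot: [3.14, -0.052, -0.003]
ft_force: [-0.1, -0.2, -3.7]
grip_width: 0.273
grip_force: 44.8
```

```bash
python3 gf.py .4315 .301 .128; python3 - <<'E'
from h import *
s=ctrl.get_state(); M=R.from_rotvec(s["tool_rot"]).as_matrix()
a=-M[:,2]; p=s["position"]; foot=p-.1096*a; print("foot",foot.round(4))
a=get_image("side"); b=get_image("scene"); k=[]
for n,im,w in(("side",a,100),("scene",b,100)):
    C=cam(n); u=proj(C,[foot+[0,0,.08]])[0].astype(int); print(n,proj(C,[foot,foot+[0,0,.171],[.4325,.301,.018]]).round(1),u)
    x,y=u[0]-50,u[1]-65; k.append(cv2.resize(im[y:y+120,x:x+100],(400,480),interpolation=cv2.INTER_CUBIC))
cv2.imwrite("pics/f2.png",np.hstack(k)[:,:,::-1])
E
```

```text
t 56.95 pos [0.4329 0.2992 0.1645] y [-0.033 -0.999  0.001] z [-0.002 -0.001 -1.   ] dp [-0.0014 -0.0018  0.0365] w 0.273 gf 44.814856122247875 F [-0.1 -0.2 -3.7]
q [-0.97  0.07  0.33  1.8  -0.02  1.28 -2.24]
foot [0.4327 0.2991 0.0549]
side [[266.9 155.4]
 [262.8 110.8]
 [267.6 164.1]] [265 135]
scene [[467.  220.1]
 [485.  178.6]
 [464.4 228.2]] [474 201]
```

View pics/f2.png

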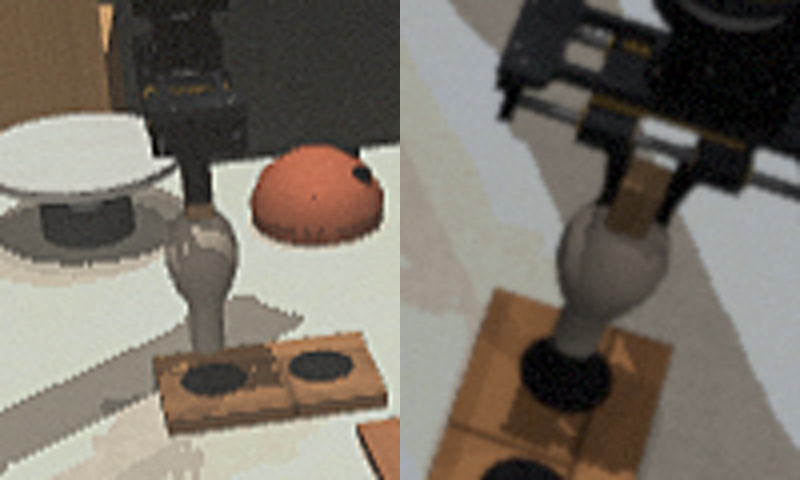

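The form hangs nearly upright (side crop: block (200,210), foot (207,345)), tilted about 2° at most, above the disc. I'll lower to contact, then ease the grip so that it settles flat.

Request:
apply_moves --dp '[[0.001, -0.0018, 0.008], [0, 0, 0.01], [0, 0, 0.006], [0, 0, 0.004], [0, 0, 0], [0, 0, 0]]' --twist '[[0, 0, 0], [0, 0, 0], [0, 0, 0], [0, 0, 0], [0, 0, 0], [0, 0, 0]]' --fingers '[1, 1, 1, 1, 1, 1]'

```text
time: 57.65
position: [0.4329, 0.3016, 0.1358]
tool_rot: [3.14, -0.049, -0.004]
ft_force: [-0.8, 0.1, -3.7]
grip_width: 0.274
grip_force: 44.8
```

Request:
apply_moves --dp '[[0, 0, 0.002], [0, 0, 0.002], [0, 0, 0]]' --twist '[[0, 0, 0], [0, 0, 0], [0, 0, 0]]' --fingers '[1, 1, 1]'

```text
time: 57.95
position: [0.4327, 0.3015, 0.1316]
tool_rot: [3.14, -0.049, -0.005]
ft_force: [-0.8, -0.6, -4.3]
grip_width: 0.273
grip_force: 44.8
```

Request:
apply_moves --dp '[[0, 0, 0.0015], [0, 0, 0], [0, 0, 0]]' --twist '[[0, 0, 0], [0, 0, 0], [0, 0, 0]]' --fingers '[1, 1, 1]'

```text
time: 58.25
position: [0.4329, 0.3016, 0.1304]
tool_rot: [3.14, -0.049, -0.004]
ft_force: [-0.7, 0.3, -3.6]
grip_width: 0.271
grip_force: 44.8
```

Request:
apply_moves --dp '[[0, 0, 0.0015], [0, 0, 0], [0, 0, 0]]' --twist '[[0, 0, 0], [0, 0, 0], [0, 0, 0]]' --fingers '[1, 1, 1]'

```text
time: 58.55
position: [0.4329, 0.3016, 0.1288]
tool_rot: [3.14, -0.049, -0.005]
ft_force: [0.2, -0.6, -3.3]
grip_width: 0.273
grip_force: 44.8
```

Request:
apply_moves --dp '[[0, 0, 0.001], [0, 0, 0], [0, 0, 0]]' --twist '[[0, 0, 0], [0, 0, 0], [0, 0, 0]]' --fingers '[1, 1, 1]'

```text
time: 58.85
position: [0.4329, 0.3016, 0.1278]
tool_rot: [3.14, -0.049, -0.004]
ft_force: [-0.2, -0.3, -3.6]
grip_width: 0.274
grip_force: 44.8
```

Request:
apply_moves --dp '[[0, 0, 0.001], [0, 0, 0], [0, 0, 0]]' --twist '[[0, 0, 0], [0, 0, 0], [0, 0, 0]]' --fingers '[1, 1, 1]'

```text
time: 59.15
position: [0.433, 0.3017, 0.127]
tool_rot: [3.14, -0.049, -0.004]
ft_force: [0.4, -0.4, -2.3]
grip_width: 0.271
grip_force: 44.8
```

Request:
apply_moves --dp '[[0, 0, 0.001], [0, 0, 0], [0, 0, 0]]' --twist '[[0, 0, 0], [0, 0, 0], [0, 0, 0]]' --fingers '[1, 1, 1]'

```text
time: 59.45
position: [0.4334, 0.3019, 0.1269]
tool_rot: [3.141, -0.049, -0.003]
ft_force: [-2.2, -0.5, 5.4]
grip_width: 0.266
grip_force: 44.8
```

Request:
apply_moves --dp '[[0, 0, 0.001], [0, 0, 0], [0, 0, 0]]' --twist '[[0, 0, 0], [0, 0, 0], [0, 0, 0]]' --fingers '[1, 1, 1]'

```text
time: 59.75
position: [0.4337, 0.302, 0.1269]
tool_rot: [-3.141, 0.049, 0.002]
ft_force: [-2.2, -2.1, 10.4]
grip_width: 0.274
grip_force: 44.9
```

Foot down (+10 N). Easing the grip in stages, then opening slowly.

Request:
apply_moves --dp '[[0, 0, -0.001], [0, 0, 0], [0, 0, 0], [0, 0, 0]]' --twist '[[0, 0, 0], [0, 0, 0], [0, 0, 0], [0, 0, 0]]' --fingers '[1, 1, 1, 1]' --newtons 12

```text
time: 60.15
position: [0.4337, 0.3019, 0.1269]
tool_rot: [3.141, -0.049, -0.002]
ft_force: [-0.6, -0.9, 6.7]
grip_width: 0.275
grip_force: 12.0
```

Request:
apply_moves --dp '[[0, 0, 0], [0, 0, 0], [0, 0, 0], [0, 0, 0]]' --twist '[[0, 0, 0], [0, 0, 0], [0, 0, 0], [0, 0, 0]]' --fingers '[1, 1, 1, 1]' --newtons 3

```text
time: 60.55
position: [0.433, 0.3018, 0.126]
tool_rot: [3.14, -0.049, -0.004]
ft_force: [-0.6, -0.3, 5.4]
grip_width: 0.278
grip_force: 3.0
```

Request:
apply_moves --dp '[[0, 0, 0], [0, 0, 0], [0, 0, 0], [0, 0, 0], [0, 0, 0], [0, 0, 0], [0, 0, 0], [0, 0, 0], [0, 0, 0], [0, 0, 0]]' --twist '[[0, 0, 0], [0, 0, 0], [0, 0, 0], [0, 0, 0], [0, 0, 0], [0, 0, 0], [0, 0, 0], [0, 0, 0], [0, 0, 0], [0, 0, 0]]' --fingers '[0.72, 0.71, 0.7, 0.69, 0.68, 0.66, 0.62, 0.58, 0.54, 0.5]'

```text
time: 61.55
position: [0.4329, 0.3016, 0.1259]
tool_rot: [3.14, -0.049, -0.004]
ft_force: [-0.2, -0.5, 0.2]
grip_width: 0.475
grip_force: 0.0
```

Request:
apply_moves --dp '[[0, 0, 0], [0, 0, 0], [0, 0, 0], [0, 0, 0], [0, 0, 0], [0, 0, 0]]' --twist '[[0, 0, 0], [0, 0, 0], [0, 0, 0], [0, 0, 0], [0, 0, 0], [0, 0, 0]]' --fingers '[0.4, 0.3, 0.2, 0.1, 0, 0]'

```text
time: 62.15
position: [0.4329, 0.3016, 0.1258]
tool_rot: [3.14, -0.049, -0.004]
ft_force: [-0.2, 0.4, -0.2]
grip_width: 0.947
grip_force: 0.0
```

Request:
apply_moves --dp '[[0, 0, -0.01], [0, 0, -0.02], [0, 0, -0.02], [0, 0, -0.03], [0, 0, -0.03], [0, 0, -0.03], [0, 0, -0.02], [0, 0, 0], [0, 0, 0], [0, 0, 0]]' --twist '[[0, 0, 0], [0, 0, 0], [0, 0, 0], [0, 0, 0], [0, 0, 0], [0, 0, 0], [0, 0, 0], [0, 0, 0], [0, 0, 0], [0, 0, 0]]' --fingers '[0, 0, 0, 0, 0, 0, 0, 0, 0, 0]'

```text
time: 63.15
position: [0.4328, 0.3014, 0.2846]
tool_rot: [3.139, -0.049, -0.007]
ft_force: [-0.2, -0.0, 0.3]
grip_width: 0.998
grip_force: 0.0
```

```bash
python3 gf.py .43 .3 .3; python3 - <<'E'
from h import *
st=ctrl.get_state(); C=cam("wrist",st); im=get_image("wrist"); cv2.imwrite("pics/w23.png",im[:,:,::-1])
h=cv2.cvtColor(im,cv2.COLOR_RGB2HSV)
print("pred top",proj(C,[[.433,.3016,.189],[.433,.3016,.146],[.433,.3016,.113],[.433,.3016,.018]]).round())
d={"scene":cam("scene"),"side":cam("side")}
for n in d:
    i2=get_image(n); cv2.imwrite(f"pics/{n}23.png",i2[:,:,::-1]); print(n,proj(d[n],[[.433,.3016,.189],[.433,.3016,.018]]).round(1))
    hh=cv2.cvtColor(i2,cv2.COLOR_RGB2HSV)
    u=proj(d[n],[[.433,.3016,.113]])[0].astype(int)
    for r in range(u[1]-40,u[1]+45,5): print(r,"".join(("#" if v<45 else "w" if s>75 and hu<25 else "e" if s<50 and 60<v else ".") for hu,s,v in hh[r,u[0]-30:u[0]+30].tolist()))
E
```

```text
t 63.15 pos [0.4328 0.3014 0.2846] y [-0.031 -1.     0.003] z [-0.004 -0.003 -1.   ] dp [-0.0028  0.0016 -0.0154] w 0.998 gf 0.0 F [-0.2 -0.   0.3]
q [-0.98  0.03  0.33  1.6  -0.01  1.52 -2.25]
pred top [[322. 185.]
 [322. 174.]
 [322. 167.]
 [321. 152.]]
scene [[481.8 188.8]
 [464.6 228.4]]
167 eeeeeeeeeeeeeeeeeeeeeeeeeeeeeeeeeeeeeeeeeeeeeeeeeeeeeeeeeeee
172 eeeeeeeeeeeeeeeeeeeeeeeeeeeeeeeeeeeeeeeeeeeeeeeeeeeeeeeeeeee
177 eeeeeeeeeeeeeeeeeeeeeeeeeeeeeeeeeeeeeeeeeeeeeeeeeeeeeeeeeeee
182 eeeeeeeeeeeeeeeeeeeeeeeeeeeeeeeeeeeeeeeeeeeeeeeeeeeeeeeeeeee
187 eeeeeeeeeeeeeeeeeeeeeeeeeeeeeeeeeewwwwwwwwww.eeeeeeeeeeeeeee
192 eeeeeeeeeeeeeeeeeeeeeeeeeeeeeeee.wwwwwwwwwwweeeeeeeeeeeeeeee
197 eeeeeeeeeeeeeeeeeeeeeeeee..eeewwwwwwwwwww.eeeeeeeeeeeeeeeeee
202 eeeeeeeeeeeeeeeeeeeeeeeeeeee...wwwwwwww.eeeeeeeeeeeeeeeeeeee
207 eeeeeeeeeeeeeeeeee.eeeeeeeeeeeeeeeeeeeeeeeeeeeeeeeeeeeeeeeee
212 eeewwwwwwwwwwwwwww..eeeeee.eeeeeeeee.eeeeeeeeeeeeeeeeeeeeeee
217 ewwwwwwwwwwwwwwwwww.....eeeeeeeee.eeeeeeeeeeeeeeeeeeeeeeeeee
222 wwwwwwwwwwwwww######.........e..e.wwwwwwwwwwwwwwweeeeeeeeeee
227 wwwwwwwwwww######......
[... 738 characters left out ...]
eeeeeeeeeeeeeeeewwwwwwweeeeeeeeeeeeeeeee.w.wwwwwww
135 eeeeeeeeeeeeeeeeeeeeeeee.eeeeeeeeeeeeeeeeeeeeeeeeeeeeeeeeeee
140 eeeeeeeeeeeeeeeeeeeeeeeeeeeeeeeeeeeeeeeeeeeeeeeeeeeeeeeeeeee
145 eeeeeeeeeeeeeeeeeeeeeeeeeeeeeeeeeeeeeeeeeeeeeeeeeeeeeeeeeeee
150 eeeeeeeeeeeeeeeeeeeeeeeeeeeeeeeeeeeeeeeeeeeeeeeeeeeeeeeeeeee
155 eeeeeeeeeeeeeeeeeeeeeeeeeeeeeeeeeeeeeeeeeee.eee..wwwwwwwwwww
160 eeeeeeeeeeeeeeeeeewwwwwwwwww.eeeeeee.wwwwwwwwwwww..ww.......
165 eeeeeeeeeeeeeeeeeee.wwwwwe...eeeeeeee....wwwwwwwwwwwwwwwwwww
170 eeeeeeeeeeeeeeeeeeee.wwwwwwwwwwwwwwwwwwwwwwwwwwwwwwwwwwwwwww
175 eeeeeeeeeeeeeeeeeeeeeewwwwwwwwwwwwwwwwwwwwwww....eeeeeeeeeee
180 eeeeeeeeeeeeeeeeeeeeeeeeeeeeeeeeeeeeeeeeeeeeeeeeeeeeeeeeeeee
```

```bash
python3 - <<'E'
from h import *
im=cv2.imread("pics/scene23.png")[:,:,::-1].copy(); C=cam("scene"); h=cv2.cvtColor(im,cv2.COLOR_RGB2HSV)
spot={"blue":(.632,-.096),"red":(.628,-.019),"yellow":(.626,.060),"green":(.624,.137)}
for col,s in spot.items():
    m=mask(im,col,90,40); u=proj(C,[[*s,.064]])[0]; ui=u.astype(int); w=np.zeros_like(m); w[ui[1]-22:ui[1]+26,ui[0]-24:ui[0]+24]=m[ui[1]-22:ui[1]+26,ui[0]-24:ui[0]+24]
    yy,xx=np.nonzero(w); v=h[yy,xx,2]; lid=v>.85*np.percentile(v,85)
    l2=np.zeros_like(w); l2[yy[lid],xx[lid]]=255
    for c,a,p in blobs(l2,3,120): print(col,"lid px",c,a,p.max(0)-p.min(0),"pos",fit(C,hullc(p),.032,.064,.0641).round(4),"spot",s,"as jar",fit(C,hullc(p),.032,.016,.064).round(4))
for n,(u0,v0) in {"scene":(464,229),"side":(268,165)}.items():
    g=cv2.cvtColor(cv2.imread(f"pics/{n}23.png"),cv2.COLOR_BGR2GRAY)
    print(n)
    for r in range(v0-14,v0+15,2): print(r,*[f"{x:3d}" for x in g[r,u0-18:u0+19]])
E
```

```text
blue lid px [290.  228.4] 381 [24 19] pos [ 0.6344 -0.0977] spot (0.632, -0.096) as jar [ 0.6218 -0.1047]
red lid px [319.6 237.4] 433 [26 21] pos [ 0.6296 -0.0192] spot (0.628, -0.019) as jar [ 0.6169 -0.0245]
yellow lid px [350.  248.2] 449 [24 22] pos [0.6286 0.0586] spot (0.626, 0.06) as jar [0.6159 0.0549]
green lid px [381.9 258.8] 398 [23 20] pos [0.626  0.1387] spot (0.624, 0.137) as jar [0.6133 0.1367]
scene
215  83  80  82  82  88  91  93  94  94  93  92  90  90  87  75  47  47  50  55  55  64  68  67  71  73  73  77  75  77  80  79  80  80  81  79  76  78
217  84  75  77  85  92  92  96  93  93  90  92  88  90  88  82  63  44  46  51  54  50  61  62  65  69  64  74  74  73  77  74  75  78  75  72  71  73
219  81  74  79  88  96  94  95  91  88  86  84  90  78  73  67  70  55  44  43  46  51  47  56  58  65  65  61  66  69  69  67  69  67  67  70  74  84
221  86  77  78  83  88  90  90  85  82  82  66  41  29  20  26  30  40  37  43  47  45  51  50  54  53  53  61  58  62  60  58  63  68  82  91  98 100
223  84  89  87  87  89  87  84  79  66  42  28  14  17   4  22  32  39
[... 3185 characters left out ...]
 121 123 120 108 112 113 123 120 119 114 116 116 118 120 118 114 111 111 109 119 114 114 112
173 188 187 189 189 195 207  70 121 115 114 117 121 112 115 106 111 109 109 118 114 117 109  85  82  83  74  75  78  81  82  78  79  80  84  79  79  79
175 190 189 190 196 194 204 108  89  80  66  69  76  80  79  84  76  86  79  83  80  80  80  76  72  74  73  73  73  74  87 104  95 126 124 120 119 160
177 187 192 189 188 192 198 177  68  72  71  72  72  71  78  85  79  98 125 118 117 122 157 151 172 195 193 195 196 217 215 208 208 204 207 205 203 197
179 194 192 211 193 196 205 202 162 167 213 207 211 194 194 214 209 206 207 202 206 204 203 201 199 200 199 203 199 198 197 200 198 200 199 200 199 200
```

Numbers check out: the foot is centred on its disc (within about 1 px in both views), the form is upright, and the jars are within 3 mm of their spots. The cap is shut and the robot is clear, so I'm handing in.

```bash
python3 -c "
from bench import ctrl
print(ctrl.close_job())"
```

```text
the job is handed in; nothing more can be done
None
```

I handed the job in: the cap is shut, all four jars are on their own discs (the green one put back after it was knocked aside), and the one form in the rack stands upright on a black disc.

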